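# Shut down the soldering bench

## Robot

A 6-joint arm with a two-finger parallel gripper is mounted at the origin on the work surface. World frame = base frame: x ahead of the robot, y to its left, z up, the work surface at z = 0. Lengths are in m, angles in rad, forces in N, time in s.
With the tool pointing down it reaches from about 0.3 to 0.85 m from the base axis. Payload 4.2 kg.
Tool frame: the origin (TCP) lies on the front face of the gripper's body, between the roots of the fingers; the fingertips stand 78 mm ahead of it and the grasp point (between the pads) lies 60 mm ahead of it; z points along the fingers, y is the line along which they close (so a half turn about z gives the same grasp; the last joint's range is limited). The gripper opens to 91 mm and grips with 3 to 60 N. Pads are 32 mm wide; open, the fingers measure 118 mm over their backs; the gripper's body (76 mm by 178 mm) begins 60 mm behind the grasp point.
Start: joints at [-1.289, 0.32, 1.565, -0, 1.257, -0.02], TCP at [0.171, -0.549, 0.292] pointing down, gripper open.
Joint ranges: [-3.11, 3.11], [-0.84, 2.01], [0.21, 2.61], [-1.34, 4.49], [0.05, 2.63], [-2.56, 2.56]. Speed limits (rad/s): [2.57, 2.57, 3.14, 3.14, 3.14, 3.14].

## Interface

Orientations are given as a unit quaternion [w, x, y, z].
In Python, from workcell import * gives the robot as it stands.
- The arm moves only by the tool servo_tool, never from a script. Its argument "motion" is a list that holds one entry, the list of rows, each a list of 6 numbers: the shift along the world's x, y, z in units of 0.04 m (1.0 is 0.04 m), then the turn, a rotation vector about the world's x, y, z in units of 5 degrees (1.0 is 5 degrees). A call has 1 to 10 rows; each row shifts and turns the commanded pose from where the row before left it; what a row does not reach is not made up. A row lasts 1/10 s, in which the tool goes at most 50 mm and 8.59 degrees, less where a joint would pass 70% of its speed; a pose out of reach is approached as far as the arm can. A call with a number of a shift or a turn outside -1 to 1 is refused whole. A call with a gripper value outside its range is refused whole. "fingers" is the opening, from 0 (shut) to 1 (fully open), set as the call begins (left out, the last holds). The fingers move at their own pace and stop on an object; "newtons" is the grip in N (left out, the last holds). Time passes only in rows, so rows that do not move let the fingers close. It gives the time, the measured TCP pose, the force, the opening and the grip force at its end, in the units of the state.
- state(): the state, without advancing time (a new reading comes with each control period).
- capture(name): name is "scene" or "side" or "wrist"; returns a dict with "image" (480x640x3 uint8, red, green, blue), "fx", "fy", "cx", "cy" (pixels), "R" (3x3) and "t" (3): a world point X has camera coordinates R X + t; the wrist camera has in their place "tool_from_camera" (4x4, takes a point from camera to tool coordinates, whose origin is the TCP and whose axes are the flange's). Camera axes: x right, y down, z forward; pixel columns grow to the right and rows downward; lengths in m; the calibration is good to about 2 mm. A picture is of the moment at which its call begins: read the wrist's pose just before it. There is no depth.
- sign_off(): hands the job in; it is judged then, once.
The state is a dict: "time_s": time; "joints": joint angles; "joint_vel": joint speeds; "joint_efforts": joint torques, N m; "ee_pos": TCP position; "tcp_rot": TCP orientation; "contact_force": force on the tool from outside, world axes, zero at the start; "torque": the same for the moment, N m; "width": finger opening in m; "grip_force": force on a finger pad.
Only numpy, scipy, OpenCV 4.12 (cv2) and the standard library are available. Lean on these libraries where they do the work, as an engineer would, in place of code of your own. Each camera call takes 0.05 s, during which the arm holds its last target. There are 200 camera calls.

## Task

Shut the soldering bench down: first flip the torch isolator's red handle over to off (away from the robot, to the green mark). Then slide every soldering tile fully home into the cooling rack, one to a bay, and hang every draw plate by its eye on a peg of the rail so that it dangles there; when all of that is done, turn the cooling fan's black rotary switch clockwise all the way to on. Lift no tile or plate before the isolator is off, and do not shift or tip the amber jar or the white dish.

Things in the scene. Friction and masses are not known exactly. Their poses are not given: they have to be found in the camera images.
- isolator (a joint): angle of the isolator's handle: 0 = on (leaning to the base's -x, the robot's side, over the red mark), 1.2 = off (leaning to +x, over the green mark), rad. The hinge axis is the base's y. Over-centre: the handle falls by itself to the end it leans to; it needs under 2 N at the tip
- isolator_base: grey isolator housing 110 x 75 x 40 mm, fixed; origin at the centre of its underside, x the way the handle must go to be off
- isolator_hinge (a point): hinge of the handle, 45 mm above the bench, over the housing's centre; axes as the housing
- isolator_tip (a point): outer end of the handle, 85 mm from the hinge; the last 36 mm are a red grip 40 mm wide along the hinge and 14 mm thick
- fan (a joint): angle of the fan's rotary switch: 0 = off, 1.4 = on (stop), rad; grows clockwise seen from above; stays where it is left (friction 0.04 N m)
- fan_grip (a point): black bar of the rotary switch on its white box (90 x 90 x 40 mm, fixed): this point is on its upright axis, 77 mm above the bench, 7 mm below the bar's top; the bar is 42 mm along this frame's x (turning with it), 14 mm across y, 32 mm high
- tile_a: soldering tile, pale ceramic slab 100 x 50 x 12 mm (x, y, z), about 110 g; origin at the centre of its underside, x along its length; the two ends are alike. Starts flat on the fixed fireproof board, 5 mm thick, so its underside is 5 mm above the bench. May be absent (None)
- tile_b: soldering tile, pale ceramic slab 100 x 50 x 12 mm (x, y, z), about 110 g; origin at the centre of its underside, x along its length; the two ends are alike. Starts flat on the fixed fireproof board, 5 mm thick, so its underside is 5 mm above the bench. May be absent (None)
- tile_c: soldering tile, pale ceramic slab 100 x 50 x 12 mm (x, y, z), about 110 g; origin at the centre of its underside, x along its length; the two ends are alike. Starts flat on the fixed fireproof board, 5 mm thick, so its underside is 5 mm above the bench. May be absent (None)
- plate_a: draw plate: flat steel bar 100 x 26 x 8 mm (x, y, z) with a round eye of 8 mm bar on its +x end (hole 25 mm, outside 41 mm across); about 170 g; origin at the centre of the bar's underside, close to the centre of mass. Starts flat on the fixed fireproof board, 5 mm thick, so its underside is 5 mm above the bench.
- plate_a_eye (a point): centre of the eye's hole, 68 mm from the bar's middle along the plate's +x, at mid thickness; the hole's axis is the plate's z
- plate_b: draw plate: flat steel bar 100 x 26 x 8 mm (x, y, z) with a round eye of 8 mm bar on its +x end (hole 25 mm, outside 41 mm across); about 170 g; origin at the centre of the bar's underside, close to the centre of mass. Starts flat on the fixed fireproof board, 5 mm thick, so its underside is 5 mm above the bench.
- plate_b_eye (a point): centre of the eye's hole, 68 mm from the bar's middle along the plate's +x, at mid thickness; the hole's axis is the plate's z
- rack: fixed metal cooling rack 90 x 290 x 55 mm; origin: centre of its underside. Three flat bays side by side, 95 mm apart along y, open on its -x face (45 mm from the origin). Each bay: floor 30 mm above the bench, 54 mm wide with a flared mouth, 21 mm high, stop 80 mm behind the mouth, so a tile that is home sticks out 20 mm. Roof strips 4 mm thick. Nothing stands in front of the mouth
- bay0 (a point): -y bay of the cooling rack: where the centre of a tile's underside lies when the tile is fully home on the bay's floor; axes as the rack (x goes inwards)
- bay1 (a point): middle bay of the cooling rack: where the centre of a tile's underside lies when the tile is fully home on the bay's floor; axes as the rack (x goes inwards)
- bay2 (a point): +y bay of the cooling rack: where the centre of a tile's underside lies when the tile is fully home on the bay's floor; axes as the rack (x goes inwards)
- pegrail: fixed peg rail: wooden crossbar 170 mm along y, 30 mm high, centred 190 mm above the bench, on two thin posts at y = +-77 mm and a flat foot; two pegs on its front (-x) face, 80 mm apart. A plate let go with its eye over a peg swings down and hangs under the open crossbar. Origin on the bench below the crossbar's front face
- peg0_root (a point): -y peg: middle of the root of a peg, on the front face of the rail's crossbar. Peg of 8 mm round steel, running from here up and out at 45 degrees to its rounded tip, 42 mm out towards the rail's own -x and 42 mm above this point; axes as the rail
- peg1_root (a point): +y peg: middle of the root of a peg, on the front face of the rail's crossbar. Peg of 8 mm round steel, running from here up and out at 45 degrees to its rounded tip, 42 mm out towards the rail's own -x and 42 mm above this point; axes as the rail
- jar: amber flux jar, 64 mm wide, 75 mm high, bystander; origin at the centre of its underside
- dish: small white dish, 64 mm wide, 30 mm high, bystander; origin at the centre of its underside
Mind the look-alikes: they are no part of the job. What is shaped like the tile_b but purple or yellow is not meant.

How it is judged:
On the way, in this order (a step that is already met when the one before it is completed fails the run):
1. the isolator is switched off (value of joint isolator above 1 rad), for 0.2 s.
2. every tile is home in a bay and every draw plate hangs on a peg (((x of tile_a in the frame of bay0 between -0.007 and 0.006 m and y of tile_a in the frame of bay0 between -0.006 and 0.006 m and z of tile_a in the frame of bay0 between -0.005 and 0.018 m and angle between the x axis of tile_a and the x axis of rack, either way round below 0.12 rad) or (x of tile_a in the frame of bay1 between -0.007 and 0.006 m and y of tile_a in the frame of bay1 between -0.006 and 0.006 m and z of tile_a in the frame of bay1 between -0.005 and 0.018 m and angle between the x axis of tile_a and the x axis of rack, either way round below 0.12 rad) or (x of tile_a in the frame of bay2 between -0.007 and 0.006 m and y of tile_a in the frame of bay2 between -0.006 and 0.006 m and z of tile_a in the frame of bay2 between -0.005 and 0.018 m and angle between the x axis of tile_a and the x axis of rack, either way round below 0.12 rad)) and linear speed of each of tile_a, tile_b, tile_c below 0.03 m/s and ((x of tile_b in the frame of bay0 between -0.007 and 0.006 m and y of tile_b in the frame of bay0 between -0.006 and 0.006 m and z of tile_b in the frame of bay0 between -0.005 and 0.018 m and angle between the x axis of tile_b and the x axis of rack, either way round below 0.12 rad) or (x of tile_b in the frame of bay1 between -0.007 and 0.006 m and y of tile_b in the frame of bay1 between -0.006 and 0.006 m and z of tile_b in the frame of bay1 between -0.005 and 0.018 m and angle between the x axis of tile_b and the x axis of rack, either way round below 0.12 rad) or (x of tile_b in the frame of bay2 between -0.007 and 0.006 m and y of tile_b in the frame of bay2 between -0.006 and 0.006 m and z of tile_b in the frame of bay2 between -0.005 and 0.018 m and angle between the x axis of tile_b and the x axis of rack, either way round below 0.12 rad)) and ((x of tile_c in the frame of bay0 between -0.007 and 0.006 m and y of tile_c in the frame of bay0 between -0.006 and 0.006 m and z of tile_c in the frame of bay0 between -0.005 and 0.018 m and angle between the x axis of tile_c and the x axis of rack, either way round below 0.12 rad) or (x of tile_c in the frame of bay1 between -0.007 and 0.006 m and y of tile_c in the frame of bay1 between -0.006 and 0.006 m and z of tile_c in the frame of bay1 between -0.005 and 0.018 m and angle between the x axis of tile_c and the x axis of rack, either way round below 0.12 rad) or (x of tile_c in the frame of bay2 between -0.007 and 0.006 m and y of tile_c in the frame of bay2 between -0.006 and 0.006 m and z of tile_c in the frame of bay2 between -0.005 and 0.018 m and angle between the x axis of tile_c and the x axis of rack, either way round below 0.12 rad)) and (distance between plate_a_eye and peg0_root below 0.028 m or distance between plate_a_eye and peg1_root below 0.028 m) and angle between each of plate_a, plate_b's own x axis and vertical below 0.5 rad and linear speed of each of plate_a, plate_b below 0.05 m/s and (distance between plate_b_eye and peg0_root below 0.028 m or distance between plate_b_eye and peg1_root below 0.028 m)), for 0.2 s.
3. the fan is switched on (value of joint fan above 1.2 rad), for 0.2 s.
At the end, for the whole second after the job is handed in: Isolator off (above 1.0 rad), fan switch on (above 1.2 rad), every tile lies in a bay with its centre within 7 mm of home along and 6 mm across, every plate hangs upright (within 0.5 rad) with the centre of its eye within 28 mm of a peg's root, all at rest (all of step 2 and value of joint isolator above 1 rad and value of joint fan above 1.2 rad); the robot touches nothing.
It fails at once if a tile or plate is lifted before the isolator is off (value of joint isolator below 0.6 rad and height (world z) of any of tile_a, tile_b, tile_c, plate_a, plate_b above 0.05 m).
It fails at once if the jar or dish is shifted more than 4 cm or tipped ((distance of jar from where it was at the start of the episode above 0.04 m or angle between jar's own z axis and vertical above 0.5 rad) or (distance of dish from where it was at the start of the episode above 0.04 m or angle between dish's own z axis and vertical above 0.5 rad)).
Of tile_a, tile_b, tile_c only 2 to 3 are there at a start; the rules pass over those that are not, and their reading is None.
At some moment in a run one of tile_a, tile_b, tile_c may be knocked a few centimetres aside while the robot is not near it.
It also fails if it takes over 210 s, if anything falls off the work surface, if the arm or the gripper's body presses on something with over 40 N, if the wrist force passes 120 N, or if a joint passes its speed limit or range.

## Working session

There is one attempt and no reset: what is moved stays moved. The work goes in short steps, Python scripts to look and compute and a tool call to move; the robot and the scene stay as the last step left them, time stands still between calls to the robot, and variables do not carry over. Pictures are saved under pics/ and viewed, at most 14 in all, crops included, and the job is handed in when it is done.

Besides the shell and the picture viewer there is one more tool, called after "Call:" by a JSON object that holds its "name" and its "arguments". servo_tool: Moves the arm, as the interface text tells. Its arguments: {"type":"object","properties":{"motion":{"type":"array","items":{"type":"array","items":{"type":"array","items":{"type":"number","minimum":-1,"maximum":1}}}},"fingers":{"type":"number"},"newtons":{"type":"number"}},"required":["motion"]}

```bash
ls; mkdir -p pics; python3 - <<'E'
from workcell import *
import cv2,numpy as np
np.set_printoptions(precision=4,suppress=True)
s=state();print(s)
for n in("scene","side","wrist"):
    c=capture(n);cv2.imwrite(f"pics/{n}0.png",c["image"][:,:,::-1]);print(n,{k:v for k,v in c.items() if k!="image"})
E
```

```text
pics
{'time_s': 0.0, 'joints': array([-1.289 ,  0.3203,  1.5657,  0.    ,  1.2574, -0.02  ]), 'joint_vel': array([-0.0007,  0.0003, -0.0003, -0.0003,  0.0003, -0.0012]), 'joint_efforts': array([  0.0029, -41.246 , -23.1972,   0.073 ,   0.0457,  -0.0002]), 'ee_pos': array([ 0.1708, -0.5487,  0.2914]), 'tcp_rot': array([-0.0009,  0.9886,  0.1503, -0.0001]), 'contact_force': array([0.4117, 0.3175, 0.1767]), 'torque': array([-0.0259,  0.0105, -0.0542]), 'grip_force': 0.0, 'width': 0.09101831975709966}
scene {'fx': 581.9891555847872, 'fy': 581.9891555847872, 'cx': 308.803307148131, 'cy': 243.2953323757111, 'R': array([[-0.0474,  0.9989, -0.0004],
       [ 0.8307,  0.0392, -0.5554],
       [-0.5547, -0.0267, -0.8316]]), 't': array([ 0.0101, -0.3213,  1.684 ])}
side {'fx': 562.4487136826884, 'fy': 562.4487136826884, 'cx': 323.15239397786377, 'cy': 229.48962034512215, 'R': array([[-0.7034, -0.7107, -0.0093],
       [-0.5442,  0.5469, -0.6361],
       [ 0.4572, -0.4424, -0.7715]]), 't': array([0.3501, 0.3505, 1.1331])}
wrist {'fx': 383.8622106864918, 'fy': 383.8622106864918, 'cx': 317.5705113578956, 'cy': 236.5528792833925, 'tool_from_camera': array([[ 0.0014, -0.9569, -0.2905,  0.0812],
       [ 1.    ,  0.0013,  0.0003,  0.0009],
       [ 0.0001, -0.2905,  0.9569, -0.093 ],
       [ 0.    ,  0.    ,  0.    ,  1.    ]])}
```

View pics/scene0.png

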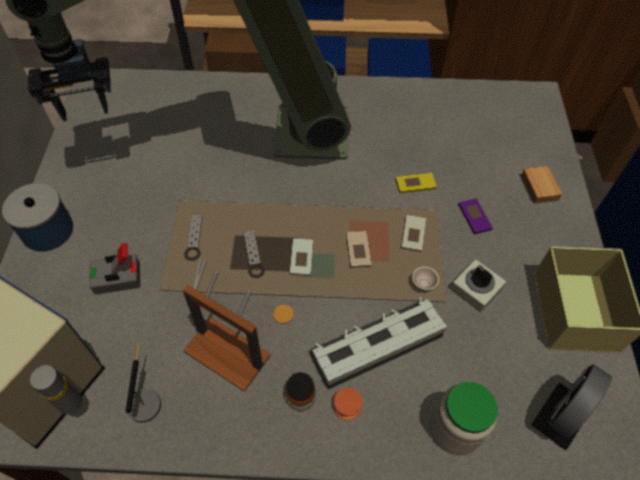

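View pics/side0.png

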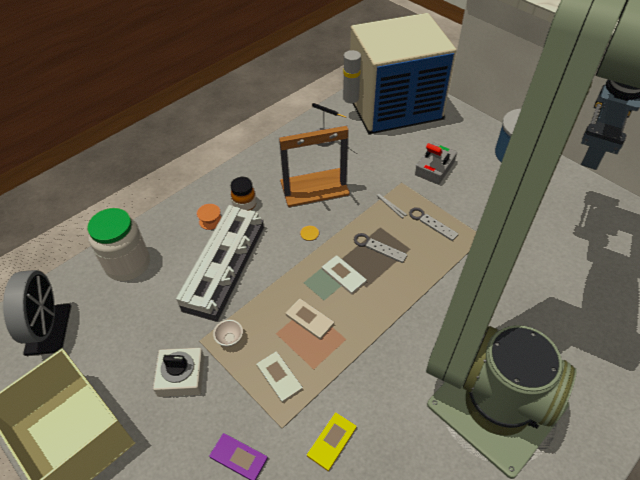

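The scene view shows the isolator at (115,270), plates at (194,235) and (254,252), tiles at (302,256), (359,248) and (414,233), the rail at (225,330), the rack at (378,343) and the fan at (480,283). I'll make a zoomed montage of the fixed parts.

```bash
python3 - <<'E'
import cv2,numpy as np
a=cv2.imread("pics/scene0.png");b=cv2.imread("pics/side0.png")
def z(i,x,y,w,h): return cv2.resize(i[y:y+h,x:x+w],(400,300),interpolation=cv2.INTER_CUBIC)
m=np.vstack([np.hstack([z(a,80,230,80,60),z(b,400,130,80,60)]),np.hstack([z(a,160,250,160,120),z(b,260,110,160,120)])])
cv2.imwrite("pics/m1.png",m)
m=np.vstack([np.hstack([z(a,300,290,160,120),z(b,160,200,160,120)]),np.hstack([z(a,440,250,80,60),z(b,140,340,80,60)])])
cv2.imwrite("pics/m2.png",m)
E
```

```text
(no output)
```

View pics/m1.png

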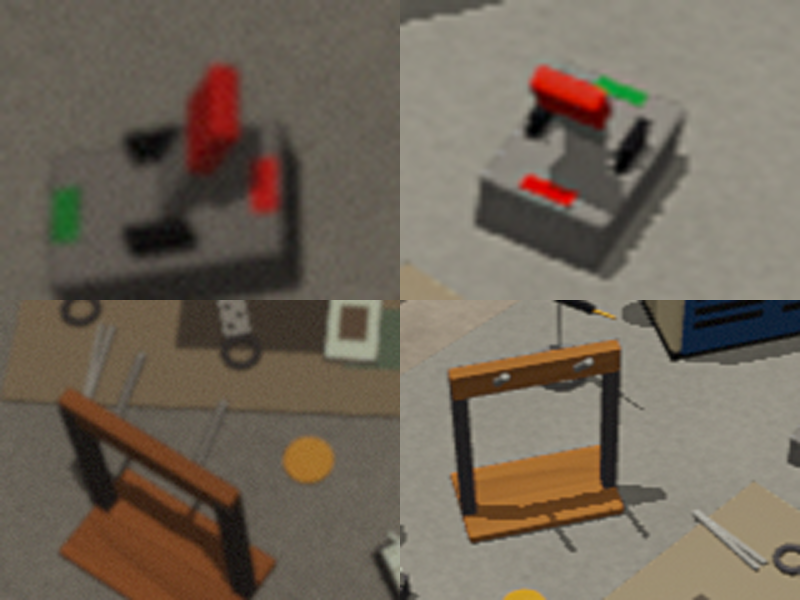

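View pics/m2.png

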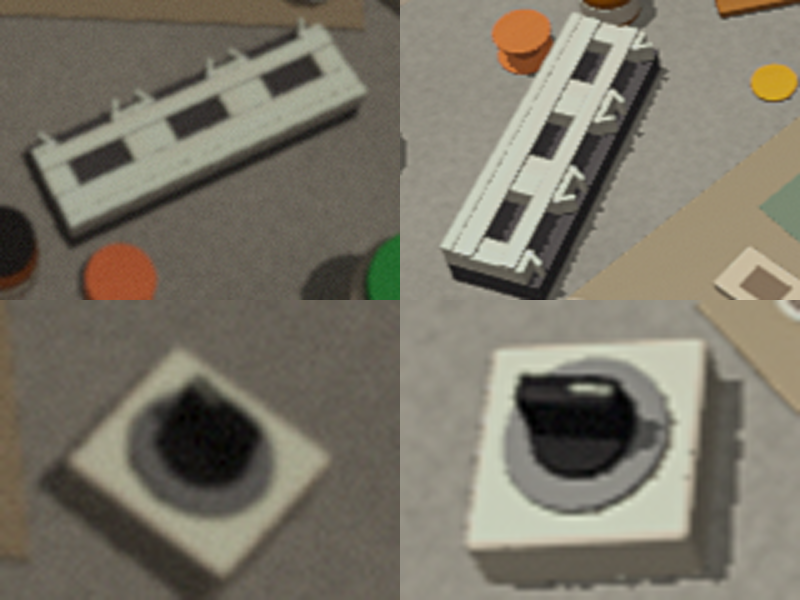

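```bash
cat > h.py <<'E'
from workcell import *
import cv2,numpy as np
from scipy.spatial.transform import Rotation as Ro
np.set_printoptions(precision=4,suppress=True)
def Rt(s): return Ro.from_quat(np.roll(s["tcp_rot"],-1)).as_matrix()
def cam(name,save=None):
    s=state();c=capture(name)
    if name=="wrist":
        T=np.eye(4);T[:3,:3]=Rt(s);T[:3,3]=s["ee_pos"];W=T@c["tool_from_camera"]
        c["R"]=W[:3,:3].T;c["t"]=-c["R"]@W[:3,3]
    c["K"]=np.array([[c["fx"],0,c["cx"]],[0,c["fy"],c["cy"]],[0,0,1]])
    if save: cv2.imwrite(f"pics/{save}.png",c["image"][:,:,::-1])
    return c
def ray(c,p):
    d=c["R"].T@np.linalg.solve(c["K"],[p[0],p[1],1]);return -c["R"].T@c["t"],d/np.linalg.norm(d)
def plane(c,p,z):
    o,d=ray(c,p);return o+d*(z-o[2])/d[2]
def tri(c1,p1,c2,p2):
    P=[c["K"]@np.c_[c["R"],c["t"]] for c in(c1,c2)]
    X=cv2.triangulatePoints(*P,np.array(p1,float).reshape(2,1),np.array(p2,float).reshape(2,1))[:,0];return X[:3]/X[3]
def proj(c,X):
    q=c["K"]@(c["R"]@np.array(X)+c["t"]);return q[:2]/q[2]
E
python3 - <<'E'
from h import *
a=cam("scene");b=cam("side")
T=lambda n,p,q:print(n,tri(a,p,b,q))
T("green",(93,273),(444,148));T("redm",(133,267),(429.6,168))
T("peg L",(216,272),(301,141));T("peg R?",(249,291),(333,135))
T("pegL x",(216,272),(333,135));T("peg R x",(249,291),(301,141))
for n,p in dict(railL=(186,288),railR=(255,330)).items(): print(n,plane(a,p,.205))
for p in [(312.8,351),(428,301),(446,328),(330,382)]: print("rack",plane(a,p,.055))
for n,p in dict(t1=(302,256),t2=(359,248),t3=(414,233)).items(): print(n,plane(a,p,.017))
for n,p in dict(pa=(194,230),pae=(193,254),pb=(253,247),pbe=(257,270)).items(): print(n,plane(a,p,.013))
print("tip",plane(a,(124.4,243.6),.115),"griplow",plane(a,(121,263),.075))
for p in [(476,320),(506,292),(441+0,282),(485,366)]: pass
for p in [(440+180/5,250+50/5),(440+330/5,250+160/5),(440+222/5,250+275/5),(440+70/5,250+160/5)]: print("fan",plane(a,p,.04))
print("jar",plane(a,(300,380),.075),"dish",plane(a,(425,277),.03))
E
```

```text
green [ 0.5201 -0.4963  0.0363]
redm [ 0.4989 -0.4055  0.0363]
peg L [ 0.6473 -0.1266  0.245 ]
peg R? [ 0.6332 -0.1251  0.2229]
pegL x [ 0.62   -0.1613  0.2311]
peg R x [ 0.6583 -0.0931  0.2305]
railL [ 0.6421 -0.2253  0.205 ]
railR [ 0.7271 -0.0785  0.205 ]
rack [0.7003 0.0317 0.055 ]
rack [0.5672 0.2866 0.055 ]
rack [0.6325 0.3217 0.055 ]
rack [0.7676 0.0704 0.055 ]
t1 [ 0.436  -0.0062  0.017 ]
t2 [0.4059 0.1336 0.017 ]
t3 [0.3541 0.272  0.017 ]
pa [ 0.3683 -0.2842  0.013 ]
pae [ 0.4403 -0.2753  0.013 ]
pb [ 0.4127 -0.1295  0.013 ]
pbe [ 0.4788 -0.1131  0.013 ]
tip [ 0.4839 -0.4093  0.115 ] griplow [ 0.5118 -0.4216  0.075 ]
fan [0.4423 0.4119 0.04  ]
fan [0.5001 0.4752 0.04  ]
fan [0.5633 0.4175 0.04  ]
fan [0.5058 0.3537 0.04  ]
jar [0.7737 0.0085 0.075 ] dish [0.4895 0.2889 0.03  ]
```

Call:
{"name": "servo_tool", "arguments": {"motion": [[[0.8,0.5,0,0,0,0],[0.8,0.5,0,0,0,0],[0.8,0.5,0,0,0,0],[0.8,0.5,0,0,0,0],[0.8,0.5,0,0,0,0],[0.8,0.5,0,0,0,0],[0.8,0.5,0,0,0,0],[0.8,0.5,0,0,0,0],[0.75,0.45,0,0,0,0],[0.75,0.45,0,0,0,0]]], "fingers": 0}}

```text
time_s: 1.25
ee_pos: [0.4881, -0.352, 0.2922]
tcp_rot: [0.0, 0.989, 0.15, -0.0]
contact_force: [0.3, -0.1, 0.5]
width: 0.0142
grip_force: 0.0
```

```bash
python3 - <<'E'
from h import *
s=state();print(s["ee_pos"],s["tcp_rot"],s["time_s"])
c=cam("wrist","w1")
print(proj(c,[.5095,-.451,.045]),proj(c,[.4986,-.404,.115]))
E
```

```text
[ 0.4881 -0.352   0.2922] [ 0.      0.9886  0.1505 -0.0001] 1.25
[426.6304 223.0358] [387.6882 242.6024]
```

View pics/w1.png

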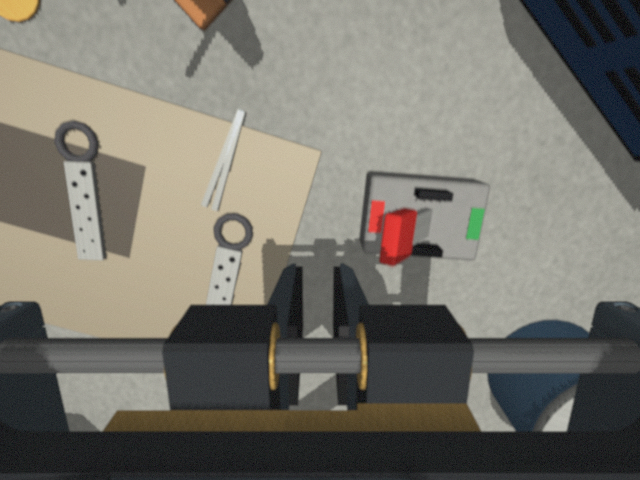

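The wrist picture shows the red grip at (398,237), the red mark at (376,215) and the green mark at (475,224), which matches my estimate. I'll go down and sweep.

Call:
{"name": "servo_tool", "arguments": {"motion": [[[0,0,-0.9,0,0,0],[0,0,-0.9,0,0,0],[0,0,-0.9,0,0,0],[0,0,-0.4,0,0,0],[0.1,-0.5,0,0,0,0],[0.1,-0.5,0,0,0,0],[0.1,-0.5,0,0,0,0],[0.1,-0.5,0,0,0,0],[0.1,-0.5,0,0,0,0],[0,0,0,0,0,0]]]}}

```text
time_s: 2.3
ee_pos: [0.507, -0.4552, 0.1678]
tcp_rot: [0.001, 0.989, 0.149, 0.0]
contact_force: [0.3, 0.0, -0.4]
width: 0.0004
grip_force: 0.0
```

Call:
{"name": "servo_tool", "arguments": {"motion": [[[0,0,1,0,0,0],[0,0.5,1,0,0,0],[-0.5,0.8,0.5,0,0,0],[-0.6,0.9,0.5,0,0,0],[-0.6,0.9,0,0,0,0],[-0.6,0.9,0,0,0,0],[-0.4,1,0,0,0,0],[0,0,0,0,0,0]]], "fingers": 1}}

```text
time_s: 3.1
ee_pos: [0.3955, -0.2481, 0.2882]
tcp_rot: [-0.002, 0.988, 0.152, -0.001]
contact_force: [1.4, -0.8, -0.4]
width: 0.0615
grip_force: 0.0
```

```bash
python3 - <<'E'
from h import *
s=state();print(s["ee_pos"],s["tcp_rot"],s["time_s"],s["joints"])
c=cam("wrist","w2");a=cam("scene","s2")
i=cv2.imread("pics/s2.png")
w=cv2.imread("pics/w2.png")
m=np.hstack([cv2.resize(i[230:290,80:160],(160,120),interpolation=2)])
w[360:480,480:640]=m;cv2.imwrite("pics/m3.png",w)
E
```

```text
[ 0.3955 -0.2481  0.2882] [-0.0018  0.9884  0.1516 -0.001 ] 3.1 [-0.5856  0.1535  1.8012  0.0013  1.1907  0.6802]
```

View pics/m3.png

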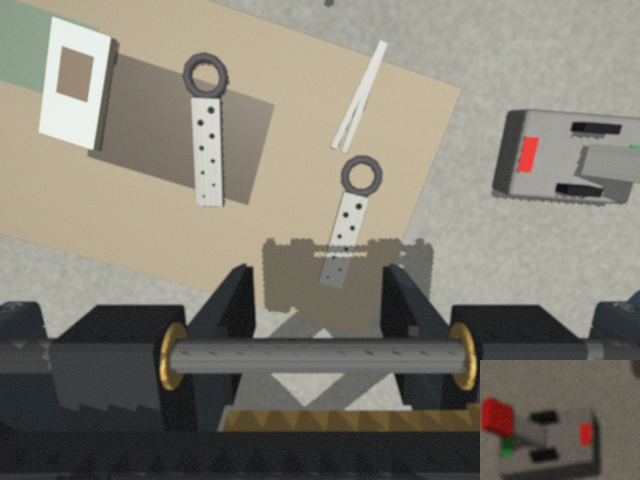

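The montage shows the isolator handle over the green side, so it is off. Plate eyes are at (205,76) and (361,176), bar ends at (208,206) and (331,286). Next come two higher wrist views to measure the pegs and the rack.

Call:
{"name": "servo_tool", "arguments": {"motion": [[[0.4,0.4,0.6,0,0,0],[0.4,0.5,0.6,0,0,0],[0.4,0.5,0.6,0,0,0],[0.4,0.5,0.6,0,0,0],[0.4,0.5,0.6,0,0,0],[0.4,0.5,0.6,0,0,0],[0.4,0.4,0,0,0,0],[0,0,0,0,0,0],[0,0,0,0,0,0]]]}}

```text
time_s: 4.1
ee_pos: [0.5113, -0.1215, 0.4315]
tcp_rot: [0.0, 0.989, 0.15, -0.001]
contact_force: [-0.6, 0.1, -0.1]
width: 0.0912
grip_force: 0.0
```

```bash
python3 - <<'E'
from h import *
import pickle
s=state();print(s["ee_pos"],s["tcp_rot"],s["time_s"])
pickle.dump(cam("wrist","w4"),open("w4.pkl","wb"))
E
```

```text
[ 0.5113 -0.1215  0.4315] [ 0.0001  0.9886  0.1505 -0.0008] 4.1
```

Call:
{"name": "servo_tool", "arguments": {"motion": [[[0.1,0.9,0,0,0,0],[0.1,0.9,0,0,0,0],[0.1,0.9,0,0,0,0],[0.1,0.9,0,0,0,0],[0,0,0,0,0,0],[0,0,0,0,0,0]]]}}

```text
time_s: 4.75
ee_pos: [0.5267, 0.0225, 0.4319]
tcp_rot: [0.0, 0.989, 0.15, -0.001]
contact_force: [0.2, 0.6, -0.4]
width: 0.091
grip_force: 0.0
```

```bash
python3 - <<'E'
from h import *
import pickle
s=state();print(s["ee_pos"],s["tcp_rot"],s["time_s"])
pickle.dump(cam("wrist","w5"),open("w5.pkl","wb"))
a=cv2.imread("pics/w4.png");b=cv2.imread("pics/w5.png")
cv2.imwrite("pics/m4.png",np.vstack([a[0:300],b[0:300]]))
E
```

```text
[0.5267 0.0225 0.4319] [ 0.0004  0.9886  0.1505 -0.0005] 4.75
```

View pics/m4.png

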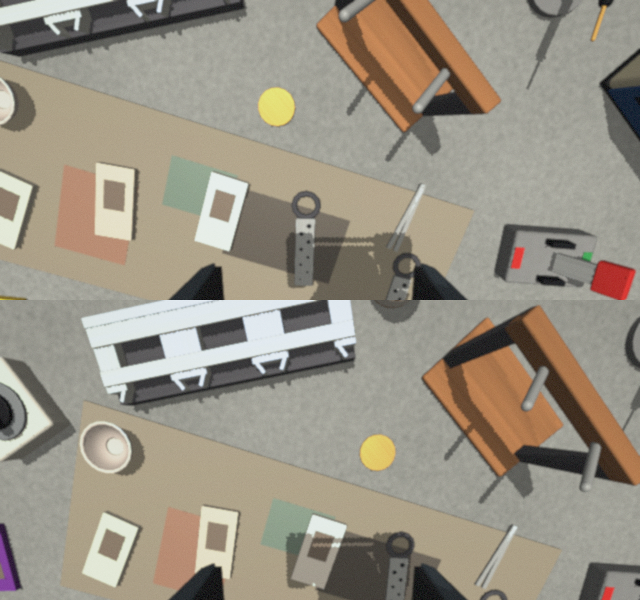

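```bash
python3 - <<'E'
from h import *
import pickle
A=pickle.load(open("w4.pkl","rb"));B=pickle.load(open("w5.pkl","rb"))
print("peg0 tip",tri(A,(420,105),B,(588,187)),"root",tri(A,(446,73),B,(594,150)))
print("peg1 tip",tri(A,(344,17),B,(527,106)))
e=tri(A,(306,206),B,(400,245));print("pb eye",e)
print("pb eye/end",plane(A,(306,206),.009),plane(A,(304,286),.013),plane(B,(400,245),.009))
print("board tile2 heights",tri(A,(97,163),B,(199,205)))
i=cv2.imread("pics/w5.png")[0:120,70:390]
cv2.imwrite("pics/m5.png",cv2.resize(i,(800,300),interpolation=2))
E
```

```text
peg0 tip [ 0.6198 -0.1647  0.2354] root [ 0.6525 -0.1854  0.1922]
peg1 tip [ 0.6581 -0.0954  0.2331]
pb eye [ 0.4764 -0.117   0.0072]
pb eye/end [ 0.4761 -0.1168  0.009 ] [ 0.3629 -0.1483  0.013 ] [ 0.4775 -0.1164  0.009 ]
board tile2 heights [ 0.4464  0.1693 -0.0003]
```

View pics/m5.png

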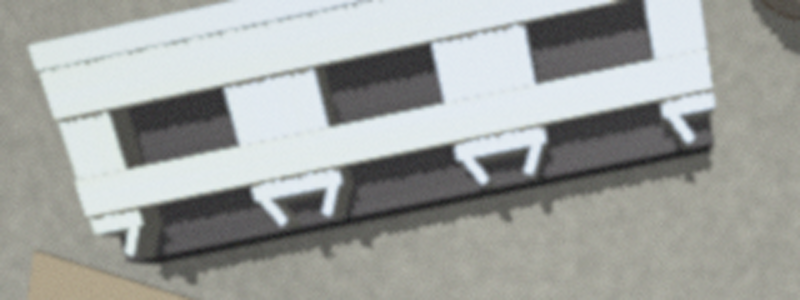

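```bash
python3 - <<'E'
from h import *
import pickle
B=pickle.load(open("w5.pkl","rb"))
P=lambda p,z:plane(B,p,z)
fl,fr=P((125.2,103),.03),P((354.8,59.2),.03);print("floor front",fl,fr,np.linalg.norm(fl-fr))
rl,rr=P((105.2,85.2),.055),P((356,36.8),.055);print("roof front",rl,rr,np.linalg.norm(rl-rr))
y=(rl-rr);y/=np.linalg.norm(y);x=np.array([y[1],-y[0],0]);print("yaw",np.degrees(np.arctan2(x[1],x[0])),np.degrees(np.arctan2((fl-fr)[1],(fl-fr)[0]))-90)
bl=P((70+28/2.5,45/2.5),.055);print("depth roof",(bl-rl)@x,"floor-roof front",(fl-rl)@x,(fr-rr)@x)
o=(rl+rr)/2
for n,p,z in [("bay2 L",(122,100),.05),("b2 R",(184,88.8),.05),("bay1 L",(202,84.8),.05),("b1R",(264,72),.05),("bay0 L",(284,68.8),.05),("b0R",(346,56),.05)]:
    q=P(p,z);print(n,q,(q-o)@x,(q-o)@y)
E
```

```text
floor front [0.553 0.275 0.03 ] [0.6829 0.024  0.03  ] 0.2825567331253866
roof front [0.568  0.2882 0.055 ] [0.7007 0.0312 0.055 ] 0.28927503794773807
yaw 27.31946723377725 27.35464112571914
depth roof 0.06993722918224907 floor-roof front -0.01937872951721997 -0.019205267886038775
bay2 L [0.5573 0.2698 0.05  ] -0.017959375040022395 0.13315194652503218
b2 R [0.5909 0.2033 0.05  ] -0.018602239472902533 0.05861167148221938
bay1 L [0.6014 0.1843 0.05  ] -0.01800517857474719 0.036981242413464274
b1R [0.636  0.1196 0.05  ] -0.0169844705793487 -0.03638349122788072
bay0 L [0.6461 0.0987 0.05  ] -0.017617449671008784 -0.05957879755987984
b0R [0.6799 0.0355 0.05  ] -0.016611368803790216 -0.13128793623200313
```

Measured: rack yaw is 27.3° with the mouth at the floor edge, and the peg tips are about 0.234 m high. I'll start with plate_b at (0.411, -0.135), yaw 15.5°.

Call:
{"name": "servo_tool", "arguments": {"motion": [[[-0.36,-0.49,-0.72,0,0,-0.1],[-0.36,-0.49,-0.72,0,0,-0.1],[-0.36,-0.49,-0.72,0,0,-0.1],[-0.36,-0.49,-0.72,0,0,-0.1],[-0.36,-0.49,-0.72,0,0,0],[-0.36,-0.49,-0.72,0,0,0],[-0.36,-0.49,-0.72,0,0,0],[-0.36,-0.49,-0.72,0,0,0],[0,0,0,0,0,0],[0,0,0,0,0,0]]]}}

```text
time_s: 5.8
ee_pos: [0.4116, -0.1349, 0.2022]
tcp_rot: [-0.0, 0.991, 0.131, 0.0]
contact_force: [-0.1, 0.1, -0.3]
width: 0.0911
grip_force: 0.0
```

```bash
python3 - <<'E'
from h import *
s=state();print(s["ee_pos"],s["tcp_rot"],s["time_s"])
c=cam("wrist","w6")
print(proj(c,[.4765,-.1168,.009]),proj(c,[.411,-.135,.013]),proj(c,[.363,-.148,.013]))
i=c["image"].astype(int);g=cv2.cvtColor(c["image"],7)
cv2.imwrite("pics/m6.png",cv2.resize(c["image"][0:300,160:480,::-1],(640,600)))
E
```

```text
[ 0.4116 -0.1349  0.2022] [-0.      0.9913  0.1314  0.0002] 5.8
[315.4937 140.2523] [316.1425 231.9504] [316.1787 291.4177]
```

View pics/m6.png

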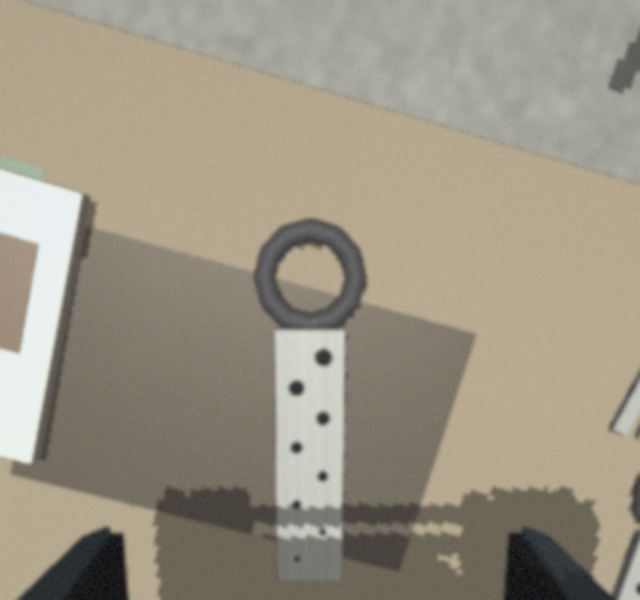

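The picture shows the ring at (315,137) and the bar end at (315,290), as predicted. I'll descend and grip.

Call:
{"name": "servo_tool", "arguments": {"motion": [[[0,0,-0.8,0,0,0],[0,0,-0.8,0,0,0],[0,0,-0.8,0,0,0],[0,0,-0.4,0,0,0],[0,0,-0.13,0,0,0],[0,0,0,0,0,0]]]}}

```text
time_s: 6.45
ee_pos: [0.413, -0.1338, 0.0852]
tcp_rot: [0.0, 0.991, 0.133, 0.001]
contact_force: [0.5, 0.1, 0.8]
width: 0.0914
grip_force: 0.0
```

Call:
{"name": "servo_tool", "arguments": {"motion": [[[0,0,0,0,0,0],[0,0,0,0,0,0],[0,0,0,0,0,0],[0,0,0,0,0,0],[0,0,0,0,0,0],[0,0,0,0,0,0]]], "fingers": 0, "newtons": 35}}

```text
time_s: 7.05
ee_pos: [0.4117, -0.1339, 0.0848]
tcp_rot: [0.0, 0.991, 0.133, 0.0]
contact_force: [-0.3, 0.2, -0.3]
width: 0.0461
grip_force: 0.0
```

Call:
{"name": "servo_tool", "arguments": {"motion": [[[0,0,0,0,0,0],[0,0,0,0,0,0],[0,0,0,0,0,0],[0,0,0.3,0,0,0],[0,0,0.9,0,0,0],[0,0,0.9,0,0,0],[0,0,0.9,0,0,0]]]}}

```text
time_s: 7.75
ee_pos: [0.4112, -0.1336, 0.2056]
tcp_rot: [-0.0, 0.991, 0.133, -0.001]
contact_force: [1.1, -0.7, -1.4]
width: 0.0257
grip_force: 35.0
```

Call:
{"name": "servo_tool", "arguments": {"motion": [[[0.2,0.2,0.5,0,0,-0.99],[0.2,0.2,0.5,0,0,-0.99],[0.2,0.2,0.5,0,0,-0.99],[0.2,0.2,0.5,0,0,-0.99],[0.2,0.2,0.5,0,0,-0.99],[0.2,0.2,0.5,0,0,-0.99],[0.2,0.2,0,0,0,-0.99],[0.2,0.2,0,0,0,-0.99],[0.2,0.2,0,0,0,-0.99]]]}}

```text
time_s: 8.65
ee_pos: [0.4836, -0.0614, 0.3243]
tcp_rot: [0.0, 0.967, -0.254, -0.001]
contact_force: [-0.1, -1.2, -1.6]
width: 0.0259
grip_force: 35.0
```

Call:
{"name": "servo_tool", "arguments": {"motion": [[[0.2,0,0,-0.485,-0.875,0],[0.2,0,0,-0.485,-0.875,0],[0.2,0,0,-0.485,-0.875,0],[0.2,0,0,-0.485,-0.875,0],[0,0,0,-0.485,-0.875,0],[0,0,0,-0.485,-0.875,0],[0,0,0,0,0,0],[0,0,0,0,0,0]]]}}

```text
time_s: 9.45
ee_pos: [0.5153, -0.0616, 0.3243]
tcp_rot: [0.064, 0.935, -0.244, 0.25]
contact_force: [0.8, -0.5, -1.2]
width: 0.0256
grip_force: 35.0
```

```bash
python3 - <<'E'
from h import *
import pickle
s=state();print(s["ee_pos"],s["tcp_rot"],s["time_s"],s["joints"],s["width"]);R=Rt(s);print(R)
e=s["ee_pos"]+R@[.067,0.001,.076];print("eye",e)
c=cam("wrist","w7");pickle.dump(c,open("w7.pkl","wb"))
T=np.array([.6581,-.0954,.2331]);print("peg tip px",proj(c,T),"eye px",proj(c,e))
xr=np.array([.8746,-.4848,0]);d=(xr-[0,0,1])/2**.5
print("to hover",(T-.03*d-e)/.04)
E
```

```text
[ 0.5153 -0.0616  0.3243] [ 0.0642  0.9349 -0.2439  0.2496] 9.45 [-0.027   0.0474  1.9191 -0.35    0.735   2.2626] 0.025624107704508
[[ 0.7565 -0.488   0.4353]
 [-0.4239 -0.8728 -0.2418]
 [ 0.498  -0.0017 -0.8672]]
eye [ 0.5986 -0.1093  0.2917]
peg tip px [249.5461 129.5408] eye px [316.6695 157.5508]
to hover [ 1.0246  0.6037 -0.9354]
```

View pics/w7.png

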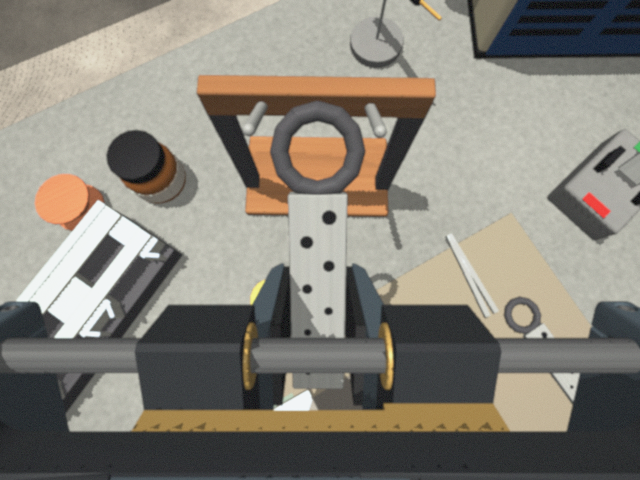

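The ring at (317,150) is level with the rail; the peg1 tip is at (249,129) as predicted. Moving to the hover pose, then re-measuring.

Call:
{"name": "servo_tool", "arguments": {"motion": [[[0.32,0.21,-0.32,0,0,0],[0.32,0.21,-0.32,0,0,0],[0.33,0.21,-0.33,0,0,0],[0,0,0,0,0,0],[0,0,0,0,0,0]]]}}

```text
time_s: 10.0
ee_pos: [0.5549, -0.0369, 0.2857]
tcp_rot: [0.065, 0.935, -0.244, 0.25]
contact_force: [-0.3, -0.1, -0.7]
width: 0.0253
grip_force: 35.0
```

```bash
python3 - <<'E'
from h import *
import pickle
s=state();print(s["ee_pos"],s["time_s"]);R=Rt(s)
e=s["ee_pos"]+R@[.07,0.001,.076];print("eye",e)
c=cam("wrist","w8");T=np.array([.6581,-.0954,.2331]);print("peg tip px",proj(c,T),"eye px",proj(c,e))
cv2.imwrite("pics/m8.png",cv2.resize(c["image"][60:260,200:440,::-1],(720,600)))
E
```

```text
[ 0.5549 -0.0369  0.2857] 10.0
eye [ 0.6404 -0.0859  0.2547]
peg tip px [316.1659 132.6186] eye px [316.6739 150.4759]
```

View pics/m8.png

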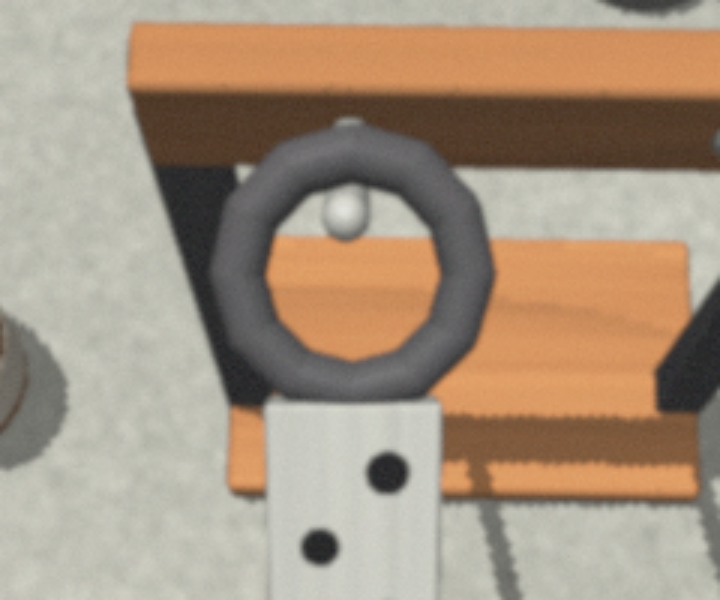

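The peg tip at (316,132) and the eye centre at (317,151) agree with the model. I'll slide 55 mm along the peg.

Call:
{"name": "servo_tool", "arguments": {"motion": [[[0.17,-0.09,-0.19,0,0,0],[0.17,-0.09,-0.19,0,0,0],[0.17,-0.09,-0.19,0,0,0],[0.17,-0.1,-0.2,0,0,0],[0.17,-0.1,-0.2,0,0,0],[0,0,0,0,0,0]]]}}

```text
time_s: 10.65
ee_pos: [0.5888, -0.0561, 0.2452]
tcp_rot: [0.065, 0.935, -0.244, 0.249]
contact_force: [-0.6, 0.2, -1.5]
width: 0.0253
grip_force: 35.0
```

Call:
{"name": "servo_tool", "arguments": {"motion": [[[0,0,0,0,0,0],[0,0,0,0,0,0],[0,0,0,0,0,0],[0,0,0,0,0,0],[0,0,0,0,0,0],[0,0,0,0,0,0],[0,0,0,0,0,0]]], "fingers": 0.7}}

```text
time_s: 11.35
ee_pos: [0.5885, -0.0554, 0.2472]
tcp_rot: [0.064, 0.935, -0.244, 0.251]
contact_force: [0.7, -0.1, 0.5]
width: 0.0636
grip_force: 0.0
```

Call:
{"name": "servo_tool", "arguments": {"motion": [[[-0.5,0.2,0.6,0,0,0],[-0.5,0.2,0.6,0,0,0],[-0.5,0.2,0.6,0,0,0],[-0.5,0.2,0.6,0,0,0],[-0.5,0,0.2,0,0,0],[0,0,0,0,0,0]]], "fingers": 1}}

```text
time_s: 11.95
ee_pos: [0.4872, -0.0232, 0.3529]
tcp_rot: [0.064, 0.934, -0.244, 0.252]
contact_force: [0.2, 0.6, 0.8]
width: 0.0912
grip_force: 0.0
```

```bash
python3 - <<'E'
from h import *
s=state();print(s["ee_pos"],s["tcp_rot"],s["time_s"],s["contact_force"])
c=cam("wrist","w9");b=cam("side","s9");a=cam("scene")
m=cv2.resize(b["image"][110:230,260:420,::-1],(400,300),interpolation=2)
n=cv2.resize(a["image"][250:370,160:320,::-1],(400,300),interpolation=2)
w=cv2.resize(c["image"][0:300,:,::-1],(640,300))
cv2.imwrite("pics/m9.png",np.vstack([np.hstack([m,n]),np.hstack([w,np.zeros((300,160,3),np.uint8)])]))
E
```

```text
[ 0.4872 -0.0232  0.3529] [ 0.0638  0.9342 -0.2439  0.2523] 11.95 [0.1837 0.5787 0.7679]
```

View pics/m9.png

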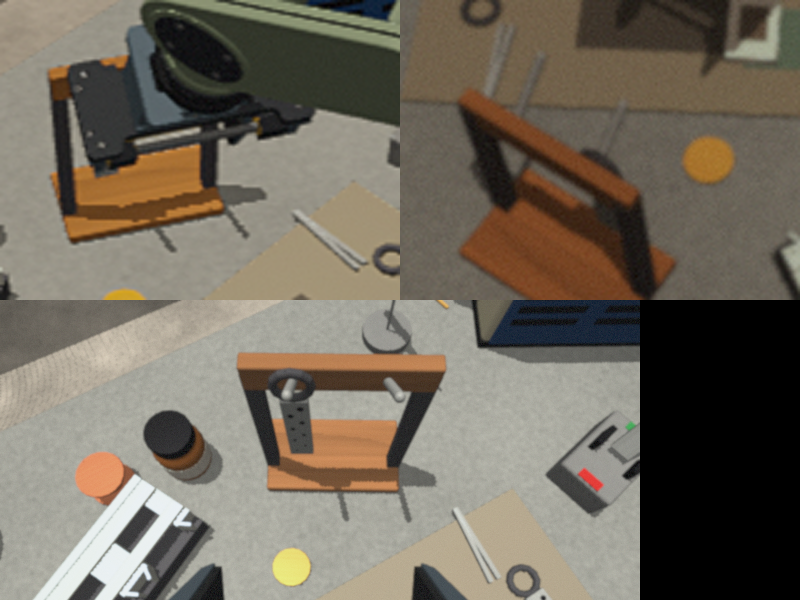

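The wrist view shows plate_b hanging on the +y peg at (295,425). Next I compute plate_a from the earlier wrist picture.

```bash
cat >> h.py <<'E'
def wcam(c,pos,q):
    s={"tcp_rot":np.array(q),"ee_pos":np.array(pos)};T=np.eye(4);T[:3,:3]=Rt(s);T[:3,3]=pos;W=T@c["tool_from_camera"]
    c=dict(c);c["R"]=W[:3,:3].T;c["t"]=-c["R"]@W[:3,3];return c
E
python3 - <<'E'
from h import *
import pickle
B=pickle.load(open("w5.pkl","rb"))
c=wcam(B,[.3955,-.2481,.2882],[-.0018,.9884,.1516,-.001])
e=plane(c,(361,176),.009);b=plane(c,(331,286),.013);u=(e-b)[:2]
n=np.linalg.norm(u);u/=n;ctr=e[:2]-.068*u
print(e,b,n,"yaw",np.degrees(np.arctan2(u[1],u[0])),"ctr",ctr)
s=state();R=Rt(s);ang=np.degrees(np.arctan2(u[1],u[0]))
Rg=Ro.from_euler("z",ang,degrees=True).as_matrix()@np.diag([1,-1,-1.])
print("rotvec units",Ro.from_matrix(Rg@R.T).as_rotvec(degrees=True)/5)
print("shift to z .2",(np.r_[ctr,.2]-s["ee_pos"])/.04)
E
```

```text
[ 0.4358 -0.2792  0.009 ] [ 0.3188 -0.2869  0.013 ] 0.11731928072093359 yaw 3.7383455141484965 ctr [ 0.368  -0.2837]
rotvec units [1.3183 5.9372 6.4458]
shift to z .2 [-3.0203 -6.5058 -3.7666]
```

Call:
{"name": "servo_tool", "arguments": {"motion": [[[-0.3,-0.65,-0.1,0.132,0.594,0.645],[-0.3,-0.65,-0.4,0.132,0.594,0.645],[-0.3,-0.65,-0.4,0.132,0.594,0.645],[-0.3,-0.65,-0.4,0.132,0.594,0.645],[-0.3,-0.65,-0.4,0.132,0.594,0.645],[-0.3,-0.65,-0.4,0.132,0.594,0.645],[-0.3,-0.65,-0.4,0.132,0.594,0.645],[-0.3,-0.65,-0.4,0.132,0.594,0.645],[-0.3,-0.65,-0.4,0.132,0.594,0.645],[-0.32,-0.65,-0.47,0.132,0.594,0.645]]]}}

```text
time_s: 13.1
ee_pos: [0.3676, -0.2854, 0.1987]
tcp_rot: [-0.001, 0.999, 0.033, -0.001]
contact_force: [0.7, -0.2, 0.8]
width: 0.0912
grip_force: 0.0
```

Call:
{"name": "servo_tool", "arguments": {"motion": [[[0,0,0,0,0,0],[0,0,0,0,0,0]]]}}

```text
time_s: 13.3
ee_pos: [0.3678, -0.2839, 0.199]
tcp_rot: [-0.001, 1.0, 0.032, -0.001]
contact_force: [-0.6, 0.3, 1.2]
width: 0.0912
grip_force: 0.0
```

```bash
python3 - <<'E'
from h import *
s=state();print(s["ee_pos"],s["tcp_rot"],s["time_s"])
c=cam("wrist","w10")
print("pred",proj(c,[.4358,-.2792,.009]),proj(c,[.3188,-.2869,.013]))
v=cv2.cvtColor(c["image"],cv2.COLOR_RGB2HSV)
m=((v[:,:,2]<90)).astype(np.uint8);m[255:]=0
n,l,st,ce=cv2.connectedComponentsWithStats(m)
for i in range(1,n):
    if st[i,4]>150: print("dark",st[i],ce[i])
m=((v[:,:,1]<40)&(v[:,:,2]>110)).astype(np.uint8)[:300]
n,l,st,ce=cv2.connectedComponentsWithStats(m)
for i in range(1,n):
    if st[i,4]>300: print("grey",st[i],ce[i])
E
```

```text
[ 0.3678 -0.2839  0.199 ] [-0.0011  0.9995  0.0316 -0.0007] 13.3
pred [316.0718 139.0743] [316.3852 291.4734]
dark [ 493    0   46  114 2835] [507.3347  55.8624]
dark [589  67  51  24 802] [614.3392  78.4152]
dark [289 111  55  54 337] [319.9199 140.5994]
dark [295 117  42  44 388] [314.0515 136.0361]
grey [ 264    0   34  115 2364] [282.2398  57.319 ]
grey [  389     0   251   300 50555] [513.9386 173.4051]
grey [ 521    0  119  110 8883] [576.9348  48.1033]
grey [ 119   71   61   85 1835] [154.6114 107.1597]
grey [ 297  165   38  129 4127] [315.0962 225.8355]
```

Call:
{"name": "servo_tool", "arguments": {"motion": [[[0,0,-0.8,0,0,0],[0,0,-0.8,0,0,0],[0,0,-0.8,0,0,0],[0,0,-0.35,0,0,0],[0,0,-0.1,0,0,0],[0,0,0,0,0,0]]]}}

```text
time_s: 13.95
ee_pos: [0.3683, -0.283, 0.0866]
tcp_rot: [0.0, 0.999, 0.033, 0.0]
contact_force: [-0.4, -0.2, -0.5]
width: 0.0911
grip_force: 0.0
```

Call:
{"name": "servo_tool", "arguments": {"motion": [[[0,0,0,0,0,0],[0,0,0,0,0,0],[0,0,0,0,0,0],[0,0,0,0,0,0],[0,0,0,0,0,0],[0,0,0,0,0,0],[0,0,0,0,0,0],[0,0,0,0,0,0],[0,0,0,0,0,0]]], "fingers": 0, "newtons": 35}}

```text
time_s: 14.85
ee_pos: [0.3676, -0.2833, 0.0862]
tcp_rot: [-0.0, 0.999, 0.033, -0.0]
contact_force: [0.2, 0.8, 0.1]
width: 0.0252
grip_force: 35.0
```

```bash
python3 - <<'E'
from h import *
s=state();R=Rt(s);print(s["ee_pos"],s["time_s"],s["width"],s["grip_force"])
print("eye in tool",R.T@(np.array([.4358,-.2792,.009])-s["ee_pos"]))
xr=np.array([.8746,-.4848,0]);yr=np.array([.4848,.8746,0]);t=np.radians(30);z=np.array([0,0,1])
Rg=np.c_[np.cos(t)*xr+np.sin(t)*z,-yr,np.sin(t)*xr-np.cos(t)*z]
print("rot",Ro.from_matrix(Rg@R.T).as_rotvec(degrees=True)/5)
T=np.array([.6198,-.1647,.2345]);d=(xr-z)/2**.5
tcp=T-.03*d-Rg@[.069,0,.076];print("tcp hover",tcp,(tcp-s["ee_pos"])/.04)
E
```

```text
[ 0.3676 -0.2833  0.0862] 14.85 0.02524356148257353 34.998952746391296
eye in tool [0.0684 0.0005 0.0772]
rot [-1.3384 -5.9365 -6.3998]
tcp hover [ 0.5157 -0.107   0.287 ] [3.7039 4.4057 5.0209]
```

Call:
{"name": "servo_tool", "arguments": {"motion": [[[0,0,0.5,0,0,0],[0,0,0.9,0,0,0],[0,0,0.9,0,0,0],[0,0,0.9,0,0,0],[0,0,0.9,0,0,0],[0,0,0.9,0,0,0],[0,0,0.6,0,0,0]]]}}

```text
time_s: 15.55
ee_pos: [0.3678, -0.2835, 0.3125]
tcp_rot: [0.001, 0.999, 0.033, 0.001]
contact_force: [-0.3, -0.6, -2.1]
width: 0.0258
grip_force: 35.0
```

Call:
{"name": "servo_tool", "arguments": {"motion": [[[0.36,0.44,0,-0.134,-0.594,-0.64],[0.36,0.44,0,-0.134,-0.594,-0.64],[0.36,0.44,0,-0.134,-0.594,-0.64],[0.36,0.44,0,-0.134,-0.594,-0.64],[0.36,0.44,0,-0.134,-0.594,-0.64],[0.36,0.44,0,-0.134,-0.594,-0.64],[0.36,0.44,0,-0.134,-0.594,-0.64],[0.36,0.44,0,-0.134,-0.594,-0.64],[0.36,0.44,0,-0.134,-0.594,-0.64],[0.36,0.44,0,-0.134,-0.594,-0.64]]]}}

```text
time_s: 16.55
ee_pos: [0.5113, -0.1066, 0.3095]
tcp_rot: [0.065, 0.935, -0.243, 0.251]
contact_force: [0.4, -1.5, -2.7]
width: 0.0257
grip_force: 35.0
```

Call:
{"name": "servo_tool", "arguments": {"motion": [[[0,0,0,0,0,0],[0,0,0,0,0,0],[0,0,0,0,0,0]]]}}

```text
time_s: 16.85
ee_pos: [0.5111, -0.108, 0.3099]
tcp_rot: [0.065, 0.935, -0.242, 0.25]
contact_force: [-0.2, -0.2, -2.1]
width: 0.0253
grip_force: 35.0
```

```bash
python3 - <<'E'
from h import *
s=state();R=Rt(s);print(s["ee_pos"],s["time_s"],s["joints"]);print(R)
c=cam("wrist","w11");e=s["ee_pos"]+R@[.0695,0,.076]
T=np.array([.6198,-.1647,.2345]);print("eye",proj(c,e),"peg tip",proj(c,T))
xr=np.array([.8746,-.4848,0]);d=(xr-[0,0,1])/2**.5;print("to hover",(T-.03*d-e)/.04)
v=cv2.cvtColor(c["image"],cv2.COLOR_RGB2HSV);print(v[140:160,316,2])
m=((v[:,:,2]<110)&(v[:,:,1]<60)).astype(np.uint8);m[202:]=0
n,l,st,ce=cv2.connectedComponentsWithStats(m)
for i in range(1,n):
    if st[i,4]>300: print(st[i],ce[i])
E
```

```text
[ 0.5111 -0.108   0.3099] 16.85 [-0.1419  0.0568  1.948  -0.2948  0.6647  2.1244]
[[ 0.7579 -0.4853  0.4359]
 [-0.4199 -0.8743 -0.2433]
 [ 0.4992  0.0014 -0.8665]]
eye [314.3533 151.6431] peg tip [309.3093 146.2663]
to hover [ 0.1077  0.0309 -0.5759]
[120 117 118 117 120 127 127 136 139 140 146 141 152 171 188 204 209 210
 210 211]
[111   0  47  12 305] [130.8951   3.7148]
[319   0  71  91 848] [355.1745  55.0059]
[ 419    0  221   82 4011] [527.8502  55.3136]
[ 272  103  102   99 4508] [321.9281 150.2059]
[ 142  107  106   92 4605] [201.5134 151.9748]
[  54  140   62   55 2503] [ 83.1602 166.4898]
[528 145  63  57 317] [556.9148 175.0757]
[566 158  32  28 342] [581.6228 171.6842]
[121 165  35  37 544] [138.7371 187.9357]
```

Call:
{"name": "servo_tool", "arguments": {"motion": [[[0.05,0.02,-0.28,0,0,0],[0.06,0.01,-0.3,0,0,0],[0,0,0,0,0,0],[0,0,0,0,0,0]]]}}

```text
time_s: 17.3
ee_pos: [0.5159, -0.1064, 0.2861]
tcp_rot: [0.065, 0.935, -0.242, 0.25]
contact_force: [-0.2, -0.8, -1.7]
width: 0.0251
grip_force: 35.0
```

```bash
python3 - <<'E'
from h import *
s=state();R=Rt(s);c=cam("wrist","w12");e=s["ee_pos"]+R@[.0695,0,.076]
T=np.array([.6198,-.1647,.2345]);print("eye",proj(c,e),"peg tip",proj(c,T))
g=cv2.GaussianBlur(cv2.cvtColor(c["image"],7),(5,5),0)
for r1,r2 in((22,34),(42,52)):
    print(cv2.HoughCircles(g[90:215,250:390],cv2.HOUGH_GRADIENT,1,20,param1=80,param2=12,minRadius=r1,maxRadius=r2))
v=cv2.cvtColor(c["image"],cv2.COLOR_RGB2HSV)
m=((v[:,:,1]<40)&(v[:,:,2]>110)).astype(np.uint8)
n,l,st,ce=cv2.connectedComponentsWithStats(m[120:190,285:350])
for i in range(1,n):
    if st[i,4]>20: print(st[i]+[285,120,0,0,0],ce[i]+[285,120])
E
```

```text
eye [314.3534 151.6428] peg tip [315.8111 130.7479]
[[[67.5 62.5 26.8]]]
[[[66.5 58.5 45.7]]]
[292 122  52  20 629] [317.7838 132.3863]
[318 182  18   7  45] [326.4667 185.0889]
```

Call:
{"name": "servo_tool", "arguments": {"motion": [[[0.17,-0.09,-0.19,0,0,0],[0.17,-0.09,-0.19,0,0,0],[0.17,-0.09,-0.19,0,0,0],[0.17,-0.1,-0.2,0,0,0],[0.17,-0.1,-0.2,0,0,0],[0,0,0,0,0,0]]]}}

```text
time_s: 17.95
ee_pos: [0.5505, -0.1255, 0.2465]
tcp_rot: [0.065, 0.935, -0.242, 0.25]
contact_force: [-0.8, 0.5, -2.1]
width: 0.0256
grip_force: 35.0
```

Call:
{"name": "servo_tool", "arguments": {"motion": [[[0,0,0,0,0,0],[0,0,0,0,0,0],[0,0,0,0,0,0],[0,0,0,0,0,0],[0,0,0,0,0,0],[0,0,0,0,0,0],[0,0,0,0,0,0]]], "fingers": 0.7}}

```text
time_s: 18.65
ee_pos: [0.5501, -0.125, 0.2484]
tcp_rot: [0.065, 0.935, -0.242, 0.251]
contact_force: [0.2, -0.8, -0.3]
width: 0.0635
grip_force: 0.0
```

Call:
{"name": "servo_tool", "arguments": {"motion": [[[-0.5,0.2,0.6,0,0,0],[-0.5,0.2,0.6,0,0,0],[-0.5,0.2,0.6,0,0,0],[-0.5,0.2,0.6,0,0,0],[-0.5,0,0.2,0,0,0],[0,0,0,0,0,0]]], "fingers": 1}}

```text
time_s: 19.25
ee_pos: [0.4488, -0.0928, 0.3541]
tcp_rot: [0.065, 0.935, -0.242, 0.252]
contact_force: [-0.0, 0.8, 0.9]
width: 0.0916
grip_force: 0.0
```

```bash
python3 - <<'E'
from h import *
s=state();print(s["ee_pos"],s["tcp_rot"],s["time_s"])
c=cam("wrist","w13");a=cam("scene","sc13")
for n,r in dict(p0=[.6565,-.185,.19],p1=[.6948,-.1158,.19]).items():
    r=np.array(r)
    print(n,"root",proj(c,r),"bar low",proj(c,r-[0.005,0,.06+.04]))
v=cv2.cvtColor(c["image"],cv2.COLOR_RGB2HSV)
m=((v[:,:,2]<110)&(v[:,:,1]<60)).astype(np.uint8)
n,l,st,ce=cv2.connectedComponentsWithStats(m[:230])
for i in range(1,n):
    if st[i,4]>300: print(st[i],ce[i])
# tiles in scene view: bright, low saturation on the board
v=cv2.cvtColor(a["image"],cv2.COLOR_RGB2HSV)
m=((v[:,:,2]>165)&(v[:,:,1]<90)).astype(np.uint8)
n,l,st,ce=cv2.connectedComponentsWithStats(m)
for i in range(1,n):
    if st[i,4]>150: print("bright",st[i],ce[i],plane(a,ce[i],.017))
E
```

```text
[ 0.4488 -0.0928  0.3541] [ 0.065   0.9346 -0.2419  0.2525] 19.25
p0 root [292.4392  82.4516] bar low [300.4327 142.5872]
p1 root [199.0189  82.4426] bar low [228.3651 142.5738]
[   0    0   96   64 2545] [28.6267 23.7878]
[ 92   0  66  16 463] [124.041    4.2117]
[308   0  64  74 739] [341.7659  42.3748]
[ 399    0  232   65 4741] [529.4383  44.6992]
[ 153   70   90   96 4031] [201.648  115.8812]
[ 270   72   48   83 2153] [295.909  110.4273]
[ 326   87   48  136 1854] [340.9471 151.7055]
[  74  111   54   48 1864] [ 99.779  133.6765]
[ 108  136   54   48 1065] [141.2197 166.139 ]
[542 142  54  40 615] [572.5398 160.2553]
[ 484  166   70   52 1065] [512.862  192.3343]
[ 97 195  53  35 480] [124.9188 221.2354]
[ 54 205  35  25 465] [ 72.1054 219.329 ]
bright [404 217  21  31 266] [414.2895 229.6466] [0.3437 0.2733 0.017 ]
bright [349 232  21  32 262] [358.4313 245.5611] [0.3987 0.1322 0.017 ]
bright [291 240  21  33 333] [301.3453 253.8138] [ 0.4297 -0.0081  0.017 ]
bright [456 274  48  29 262] [481.1908 288.0229] [0.5058 0.4225 0.017 ]
bright [   0  281   63  107 3392] [ 20.6731 330.2544] [ 0.665  -0.6317  0.017 ]
bright [562 280  36  46 424] [576.3231 304.6557] [0.5399 0.6383 0.017 ]
bright [316 302 115  54 542] [373.7934 328.7232] [0.6235 0.167  0.017 ]
bright [ 319  309  126   70 1652] [381.0236 345.7203] [0.6643 0.1825 0.017 ]
```

Both plates hang: the dark blob at (296,110) sits under the peg0 root, and peg1 matches the picture. Now I'll look down on the tiles.

```bash
python3 - <<'E'
from h import *
s=state();R=Rt(s)
Rg=Ro.from_euler("z",27.3,degrees=True).as_matrix()@np.diag([1,-1,-1.])
print(Ro.from_matrix(Rg@R.T).as_rotvec(degrees=True)/5,(np.array([.45,.1,.43])-s["ee_pos"])/.04)
E
```

```text
[ 0.0946  6.2616 10.9943] [-0.003   4.8252  1.9396]
```

Call:
{"name": "servo_tool", "arguments": {"motion": [[[0,0.4,0.16,0.008,0.522,0.916],[0,0.4,0.16,0.008,0.522,0.916],[0,0.4,0.16,0.008,0.522,0.916],[0,0.4,0.16,0.008,0.522,0.916],[0,0.4,0.16,0.008,0.522,0.916],[0,0.4,0.16,0.008,0.522,0.916],[0,0.4,0.16,0.008,0.522,0.916],[0,0.4,0.16,0.008,0.522,0.916],[0,0.4,0.16,0.008,0.522,0.916],[0,0.4,0.16,0.008,0.522,0.916]]]}}

```text
time_s: 20.35
ee_pos: [0.4512, 0.0676, 0.4152]
tcp_rot: [0.012, 0.986, 0.159, 0.042]
contact_force: [0.7, 0.1, -0.5]
width: 0.0913
grip_force: 0.0
```

Call:
{"name": "servo_tool", "arguments": {"motion": [[[0,0.4,0.16,0.008,0.522,0.916],[0,0.4,0.16,0.008,0.522,0.916],[0,0,0,0,0,0],[0,0,0,0,0,0],[0,0,0,0,0,0]]]}}

```text
time_s: 20.85
ee_pos: [0.4502, 0.0984, 0.4282]
tcp_rot: [0.001, 0.972, 0.235, -0.001]
contact_force: [0.4, -0.6, -0.2]
width: 0.091
grip_force: 0.0
```

```bash
cat >> h.py <<'E'
def tiles(c,z=.017,ymax=480,thr=165):
    v=cv2.cvtColor(c["image"],cv2.COLOR_RGB2HSV)
    m=((v[:,:,2]>thr)&(v[:,:,1]<75)).astype(np.uint8)*255;m[ymax:]=0
    m=cv2.morphologyEx(m,cv2.MORPH_OPEN,np.ones((3,3),np.uint8))
    for k in cv2.findContours(m,cv2.RETR_EXTERNAL,cv2.CHAIN_APPROX_NONE)[0]:
        if cv2.contourArea(k)<800: continue
        P=np.array([plane(c,p,z)[:2] for p in k[:,0]],np.float32)
        (cx,cy),(w,h),a=cv2.minAreaRect(P*1000)
        if w<h: w,h,a=h,w,a+90
        if 70<w<130 and 35<h<75: print("tile ctr",np.array([cx,cy])/1000,"size",round(w),round(h),"yaw",round((a+90)%180-90,1),"px",k[:,0].mean(0))
E
python3 - <<'E'
from h import *
s=state();print(s["ee_pos"],s["tcp_rot"],s["time_s"],s["joints"])
c=cam("wrist","w14");tiles(c)
for X in [(.436,-.006,.017),(.406,.134,.017),(.354,.272,.017)]: print(proj(c,X))
a=cam("scene");tiles(a)
E
```

```text
[0.4502 0.0984 0.4282] [ 0.0006  0.9719  0.2353 -0.0011] 20.85 [ 0.191   0.0776  1.5402 -0.0012  1.5258  1.2869]
tile ctr [0.2971 0.1412] size 99 46 yaw -86.6 px [242.7538 264.9333]
[380.1736 227.8269]
[278.0239 200.7637]
[166.8077 188.071 ]
```

```bash
python3 - <<'E'
from h import *
i=cv2.imread("pics/w14.png");v=cv2.cvtColor(i,cv2.COLOR_BGR2HSV)
for x,y in[(380,228),(278,200),(167,188)]:
    for dy in(-30,-22,22): print((x,y+dy),v[y+dy,x],end=' ')
    print()
cv2.imwrite("pics/m14.png",i)
E
```

```text
(380, 198) [ 64   8 229] (380, 206) [ 75   9 232] (380, 250) [ 17  31 156] 
(278, 170) [ 36  22 227] (278, 178) [ 25  38 187] (278, 222) [ 28  29 222] 
(167, 158) [ 46  17 230] (167, 166) [ 43  18 226] (167, 210) [ 43  18 231]
```

View pics/m14.png

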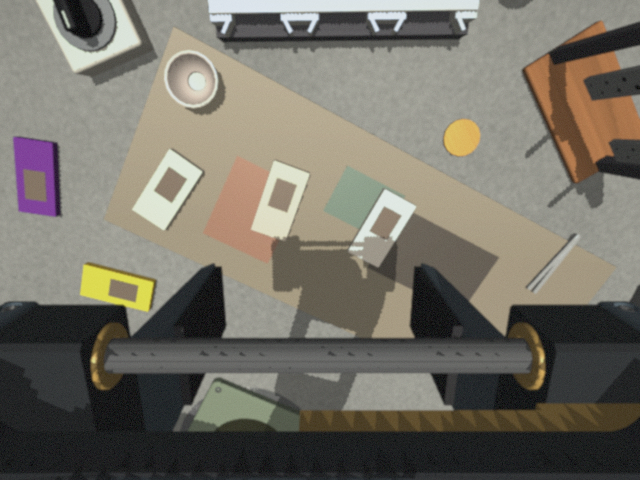

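The view shows the three tiles at (382,227), (281,200) and (168,190). The shadow covers the lower end of the first, and the purple and yellow ones are decoys. I'll tighten the mask.

```bash
sed -i 's/thr=165/thr=180/; s/\[:,:,1\]<75/[:,:,1]<42/' h.py; python3 - <<'E'
from h import *
import pickle
B=pickle.load(open("w5.pkl","rb"))
c=wcam(B,[0.4502,0.0984,0.4282],[0.0006,0.9719,0.2353,-0.0011]);c["image"]=cv2.imread("pics/w14.png")[:,:,::-1].copy()
tiles(c,ymax=300)
print("w5");tiles(B,ymax=280)
for q in [[(386,187),(416,205),(377,268),(348,247)],[(282,159),(311,171),(284,242),(250,230)],[(173,149),(203,168),(170,230),(134,212)]]:
    P=np.array([plane(c,p,.017)[:2] for p in q],np.float32);(x,y),(w,h),a=cv2.minAreaRect(P*1000);print(P.mean(0),w,h,a)
E
```

```text
tile ctr [ 0.4445 -0.0087] size 82 51 yaw -1.0 px [384.7731 218.5046]
tile ctr [0.406 0.132] size 99 50 yaw 6.9 px [279.655 199.655]
tile ctr [0.3505 0.2718] size 101 50 yaw -9.4 px [166.0163 189.4293]
w5
tile ctr [0.3499 0.272 ] size 101 50 yaw -9.4 px [108.5912 248.1989]
tile ctr [0.4061 0.1318] size 98 49 yaw 7.0 px [216.675 240.925]
tile ctr [0.4988 0.3989] size 125 62 yaw 3.8 px [ 18.4609 111.642 ]
[ 0.4373 -0.0076] 51.609764099121094 102.75331115722656 87.29537200927734
[0.4074 0.1293] 105.78813171386719 49.11341094970703 6.109580039978027
[0.3528 0.2672] 51.95664596557617 103.17605590820312 83.68769836425781
```

Call:
{"name": "servo_tool", "arguments": {"motion": [[[-0.17,-0.33,-0.71,0,0,-0.7],[-0.17,-0.33,-0.71,0,0,-0.7],[-0.17,-0.33,-0.71,0,0,-0.7],[-0.17,-0.33,-0.71,0,0,-0.7],[-0.17,-0.33,-0.71,0,0,-0.7],[-0.17,-0.33,-0.71,0,0,-0.7],[-0.17,-0.33,-0.71,0,0,-0.7],[-0.17,-0.33,-0.71,0,0,-0.7],[0,0,0,0,0,0],[0,0,0,0,0,0]]]}}

```text
time_s: 21.95
ee_pos: [0.396, -0.0068, 0.2025]
tcp_rot: [0.0, 1.0, -0.006, -0.0]
contact_force: [1.3, -0.3, -1.0]
width: 0.0907
grip_force: 0.0
```

```bash
python3 - <<'E'
from h import *
s=state();print(s["ee_pos"],s["tcp_rot"],s["time_s"])
c=cam("wrist","w15");tiles(c,ymax=300)
v=cv2.cvtColor(c["image"],cv2.COLOR_RGB2HSV);m=((v[:,:,2]>110)&(v[:,:,1]<36)).astype(np.uint8)*255
m[275:]=0;m[:,:200]=0;m[:,440:]=0
for k in cv2.findContours(m,0,1)[0]:
    if cv2.contourArea(k)>2000: print(cv2.minAreaRect(k),cv2.boundingRect(k))
for X in [(.4855,-.034,.017),(.4855,.017,.017),(.3855,-.008,.017)]: print(proj(c,X))
E
```

```text
[ 0.396  -0.0068  0.2025] [ 0.0001  1.     -0.0062 -0.0001] 21.95
tile ctr [0.4057 0.1319] size 99 49 yaw 7.0 px [129.508  218.4358]
((278.0, 175.0), (144.0, 152.0), 90.0) (202, 103, 153, 145)
((319.5, 13.5), (27.0, 239.0), 90.0) (200, 0, 240, 28)
[353.7123 107.5092]
[279.6061 108.3768]
[317.5396 245.9495]
```

Call:
{"name": "servo_tool", "arguments": {"motion": [[[0,0,-0.8,0,0,0],[0,0,-0.8,0,0,0],[0,0,-0.8,0,0,0],[0,0,-0.4,0,0,0],[0,0,-0.13,0,0,0],[0,0,0,0,0,0]]]}}

```text
time_s: 22.6
ee_pos: [0.3969, -0.0063, 0.0853]
tcp_rot: [0.0, 1.0, -0.006, 0.0]
contact_force: [0.2, 0.2, 0.2]
width: 0.0911
grip_force: 0.0
```

Call:
{"name": "servo_tool", "arguments": {"motion": [[[0,0,0,0,0,0],[0,0,0,0,0,0],[0,0,0,0,0,0],[0,0,0,0,0,0],[0,0,0,0,0,0],[0,0,0,0,0,0],[0,0,0,0,0,0]]], "fingers": 0, "newtons": 40}}

```text
time_s: 23.3
ee_pos: [0.3957, -0.0066, 0.0848]
tcp_rot: [0.0, 1.0, -0.006, -0.0]
contact_force: [-1.0, 0.0, 4.4]
width: 0.0494
grip_force: 40.0
```

Call:
{"name": "servo_tool", "arguments": {"motion": [[[0,0,0.4,0,0,0],[0,0,0.8,0,0,0],[0,0,0.8,0,0,0],[0,0,0.8,0,0,0],[0,0,0.5,0,0,0],[0,0,0,0,0,0],[0,0,0,0,0,0]]]}}

```text
time_s: 24.0
ee_pos: [0.3952, -0.0066, 0.2161]
tcp_rot: [0.0, 1.0, -0.006, -0.001]
contact_force: [0.2, -0.1, -0.7]
width: 0.0495
grip_force: 40.0
```

```bash
python3 - <<'E'
from h import *
s=state();print(s["ee_pos"],s["tcp_rot"],s["time_s"],s["width"]);R=Rt(s)
c=cam("wrist","w16")
q=np.array([.053,.0,.072])  # expected tile top
for X in [(.089,.025,.070),(.089,-.025,.070)]: print("front corner pred",proj(c,s["ee_pos"]+R@X))
v=cv2.cvtColor(c["image"],cv2.COLOR_RGB2HSV);m=((v[:,:,2]>150)&(v[:,:,1]<36)).astype(np.uint8)*255
m[255:]=0;m[:,:200]=0;m[:,440:]=0
for k in cv2.findContours(m,0,1)[0]:
    if cv2.contourArea(k)>2000: print(cv2.minAreaRect(k),cv2.boundingRect(k))
E
```

```text
[ 0.3952 -0.0066  0.2161] [ 0.0002  1.     -0.0061 -0.001 ] 24.0 0.04951469671004445
front corner pred [377.0106 100.7328]
front corner pred [252.2371 100.5498]
((293.5, 176.5), (155.0, 173.0), 90.0) (207, 99, 174, 156)
((319.5, 14.5), (29.0, 239.0), 90.0) (200, 0, 240, 30)
```

Call:
{"name": "servo_tool", "arguments": {"motion": [[[0.53,0.07,0,0,0,0.7],[0.53,0.07,0,0,0,0.7],[0.53,0.07,0,0,0,0.7],[0.53,0.07,0,0,0,0.7],[0.53,0.07,0,0,0,0.7],[0.53,0.07,-0.5,0,0,0.7],[0.53,0.07,-0.5,0,0,0.7],[0.53,0.07,-0.5,0,0,0.7],[0,0,-0.5,0,0,0],[0,0,0,0,0,0]]]}}

```text
time_s: 25.05
ee_pos: [0.5628, 0.0158, 0.1318]
tcp_rot: [-0.001, 0.972, 0.236, -0.006]
contact_force: [-1.5, -0.4, -1.0]
width: 0.0499
grip_force: 40.0
```

```bash
cat >> h.py <<'E'
def togo(target,yaw=27.3):
    s=state();R=Rt(s);Rg=Ro.from_euler("z",yaw,degrees=True).as_matrix()@np.diag([1,-1,-1.])
    print("t",s["time_s"],"pos",s["ee_pos"],"w",s["width"],"F",s["contact_force"],"shift",(np.array(target)-s["ee_pos"])/.04,"rot",Ro.from_matrix(Rg@R.T).as_rotvec(degrees=True)/5)
E
python3 - <<'E'
from h import *
togo([.5637,.0162,.114])
E
```

```text
t 25.05 pos [0.5628 0.0158 0.1318] w 0.049857978025255274 F [-1.523  -0.4012 -0.9685] shift [ 0.0224  0.0096 -0.4446] rot [ 0.0103 -0.1322 -0.0026]
```

Call:
{"name": "servo_tool", "arguments": {"motion": [[[0.02,0.01,-0.44,0,0,0],[0,0,0,0,0,0],[0.31,0.16,0,0,0,0],[0.31,0.16,0,0,0,0],[0.31,0.16,0,0,0,0],[0.31,0.16,0,0,0,0],[0.31,0.16,0,0,0,0],[0.33,0.17,0,0,0,0],[0,0,0,0,0,0]]]}}

```text
time_s: 25.95
ee_pos: [0.6409, 0.0565, 0.1189]
tcp_rot: [-0.001, 0.972, 0.237, -0.001]
contact_force: [0.2, 6.3, -3.4]
width: 0.0498
grip_force: 40.0
```

```bash
python3 - <<'E'
from h import *
togo([.6392,.0552,.114])
E
```

```text
t 25.95 pos [0.6409 0.0565 0.1189] w 0.0497841527452869 F [ 0.2311  6.2545 -3.3567] shift [-0.0428 -0.0336 -0.1214] rot [-0.0122 -0.0342 -0.0149]
```

Call:
{"name": "servo_tool", "arguments": {"motion": [[[0,0.02,-0.12,0,0,0],[0,0,0,0,0,0],[0,0,0,0,0,0]]]}}

```text
time_s: 26.25
ee_pos: [0.6407, 0.0566, 0.1148]
tcp_rot: [-0.001, 0.972, 0.236, -0.0]
contact_force: [-1.2, 6.2, -1.6]
width: 0.0495
grip_force: 40.0
```

Call:
{"name": "servo_tool", "arguments": {"motion": [[[0,0,0,0,0,0],[0,0,0,0,0,0],[0,0,0,0,0,0]]], "fingers": 0.75}}

```text
time_s: 26.55
ee_pos: [0.6416, 0.0551, 0.1149]
tcp_rot: [0.001, 0.972, 0.236, 0.0]
contact_force: [0.3, -0.5, -0.2]
width: 0.0679
grip_force: 0.0
```

```bash
python3 - <<'E'
from h import *
togo([.6392,.0552,.114])
E
```

```text
t 26.55 pos [0.6416 0.0551 0.1149] w 0.06785784217078361 F [ 0.3257 -0.5348 -0.228 ] shift [-0.0607  0.0014 -0.0232] rot [0.0145 0.0079 0.006 ]
```

Call:
{"name": "servo_tool", "arguments": {"motion": [[[0,0,0.5,0,0,0],[0,0,0.8,0,0,0],[-0.33,-0.17,0,0,0,0],[-0.33,-0.17,0,0,0,0],[-0.34,-0.18,0,0,0,0],[0,0,0,0,0,0],[0,0,0,0,0,0],[0,0,-0.7,0,0,0],[0,0,-0.7,0,0,0],[0,0,0,0,0,0]]], "fingers": 0}}

```text
time_s: 27.55
ee_pos: [0.5999, 0.0351, 0.1069]
tcp_rot: [-0.0, 0.972, 0.236, -0.004]
contact_force: [-0.6, 0.3, -1.0]
width: 0.0003
grip_force: 0.0
```

Call:
{"name": "servo_tool", "arguments": {"motion": [[[0,0,0,0,0,0],[0.22,0.12,0,0,0,0],[0.22,0.11,0,0,0,0],[0.11,0.06,0,0,0,0],[0.06,0.03,0,0,0,0],[0,0,0,0,0,0]]]}}

```text
time_s: 28.15
ee_pos: [0.6263, 0.0481, 0.1105]
tcp_rot: [0.0, 0.972, 0.236, 0.0]
contact_force: [0.2, -0.9, -0.8]
width: 0.0005
grip_force: 0.0
```

```bash
cat >> h.py <<'E'
RX=np.array([.8884,.4591]);RY=np.array([-.4591,.8884]);RO=np.array([.6573,.1715])
def rk():
    s=state();d=s["ee_pos"][:2]-RO;print("tcp rack x,y,z mm",d@RX*1e3,d@RY*1e3,s["ee_pos"][2]*1e3,"F rack",s["contact_force"][:2]@RX,s["contact_force"][:2]@RY,s["contact_force"][2],"w",s["width"],"t",s["time_s"])
E
python3 - <<'E'
from h import *
rk()
E
```

```text
tcp rack x,y,z mm -84.20295272826951 -95.40495405288621 110.5205210251049 F rack -0.2494092337481169 -0.9351136006157195 -0.8062304007601696 w 0.00048223042670615484 t 28.15
```

Call:
{"name": "servo_tool", "arguments": {"motion": [[[0.03,0.015,0,0,0,0],[0.03,0.015,0,0,0,0],[0.03,0.015,0,0,0,0],[0,0,0,0,0,0]]]}}

```text
time_s: 28.55
ee_pos: [0.6294, 0.0496, 0.1103]
tcp_rot: [0.0, 0.972, 0.236, -0.0]
contact_force: [-0.4, -0.2, -0.6]
width: 0.0005
grip_force: 0.2
```

```bash
python3 - <<'E'
from h import *
rk()
E
```

```text
tcp rack x,y,z mm -80.77600907317864 -95.48621576466367 110.27515194397967 F rack -0.42341776531933667 -0.018149921321686274 -0.6420347299019197 w 0.0005228597075396229 t 28.55
```

Call:
{"name": "servo_tool", "arguments": {"motion": [[[0.03,0.015,0,0,0,0],[0.03,0.015,0,0,0,0],[0,0,0,0,0,0]]]}}

```text
time_s: 28.85
ee_pos: [0.6308, 0.0503, 0.1102]
tcp_rot: [0.0, 0.972, 0.236, -0.002]
contact_force: [-4.8, -2.4, 2.9]
width: 0.0004
grip_force: 2.6
```

```bash
python3 - <<'E'
from h import *
rk()
E
```

```text
tcp rack x,y,z mm -79.16414451917758 -95.49582277244394 110.2401472904894 F rack -5.3595209781114335 0.07412715577709061 2.9088671156900694 w 0.000436843032152207 t 28.85
```

Tile one bottomed out with 5 N at TCP rack x = -79 mm. On to tile two.

Call:
{"name": "servo_tool", "arguments": {"motion": [[[-0.44,-0.23,0,0,0,0],[0,0,0.9,0,0,0],[0,0,0.9,0,0,0],[0,0,0.9,0,0,0],[0,0,0.8,0,0,0]]], "fingers": 1}}

```text
time_s: 29.35
ee_pos: [0.6149, 0.0419, 0.2524]
tcp_rot: [0.0, 0.972, 0.236, 0.001]
contact_force: [0.3, -0.2, -1.3]
width: 0.0375
grip_force: 0.0
```

Call:
{"name": "servo_tool", "arguments": {"motion": [[[-0.77,0.27,-0.15,0,0,-0.505],[-0.77,0.27,-0.15,0,0,-0.505],[-0.77,0.27,-0.15,0,0,-0.505],[-0.77,0.27,-0.15,0,0,-0.505],[-0.77,0.27,-0.15,0,0,-0.505],[-0.77,0.27,-0.15,0,0,-0.505],[-0.77,0.27,-0.15,0,0,-0.505],[-0.77,0.27,-0.15,0,0,-0.505],[0,0,0,0,0,0],[0,0,0,0,0,0]]]}}

```text
time_s: 30.35
ee_pos: [0.3682, 0.1285, 0.2027]
tcp_rot: [-0.0, 0.998, 0.063, 0.001]
contact_force: [-0.0, -0.3, 0.8]
width: 0.0917
grip_force: 0.0
```

```bash
python3 - <<'E'
from h import *
c=cam("wrist","w17");tiles(c,ymax=300);a=cam("scene");tiles(a)
togo([.3663,.1271,.085],7)
v=cv2.cvtColor(c["image"],cv2.COLOR_RGB2HSV);m=((v[:,:,2]>185)&(v[:,:,1]<60)).astype(np.uint8)*255
m[285:]=0
for k in cv2.findContours(m,0,1)[0]:
    if cv2.contourArea(k)>1000: print(cv2.minAreaRect(k),cv2.boundingRect(k))
u=np.array([.9925,.1219]);w=np.array([-.1219,.9925])
for p,q in((.05,.025),(.05,-.025),(-.05,.025)): print(proj(c,np.r_[np.array([.406,.132])+p*u+q*w,.017]))
E
```

```text
tile ctr [0.3505 0.272 ] size 100 50 yaw -9.3 px [125.3144 228.206 ]
tile ctr [0.4056 0.1319] size 99 50 yaw 7.0 px [318.0777 177.6366]
t 30.45 pos [0.3692 0.1283 0.2029] w 0.09105042134584848 F [ 0.6071  0.536  -0.8016] shift [-0.0737 -0.0296 -2.9465] rot [-0.0055  0.0202 -0.0206]
((127.31224060058594, 225.40829467773438), (70.90583038330078, 125.2251205444336), 7.594643592834473) (85, 159, 85, 126)
((318.5, 179.5), (137.0, 71.0), 90.0) (283, 111, 72, 138)
((79.0, 32.5), (65.0, 104.0), 90.0) (27, 0, 105, 66)
[282.0436 110.5264]
[354.4417 110.8667]
[284.9495 247.9252]
```

Tile two matches exactly. Descend, grip, and lift.

Call:
{"name": "servo_tool", "arguments": {"motion": [[[-0.07,-0.03,-0.8,0,0,0],[0,0,-0.8,0,0,0],[0,0,-0.8,0,0,0],[0,0,-0.4,0,0,0],[0,0,-0.14,0,0,0],[0,0,0,0,0,0]]]}}

```text
time_s: 31.05
ee_pos: [0.3661, 0.1267, 0.0846]
tcp_rot: [0.0, 0.998, 0.062, -0.0]
contact_force: [-0.1, -0.5, 0.7]
width: 0.0914
grip_force: 0.0
```

Call:
{"name": "servo_tool", "arguments": {"motion": [[[0,0,0,0,0,0],[0,0,0,0,0,0],[0,0,0,0,0,0],[0,0,0,0,0,0],[0,0,0,0,0,0],[0,0,0,0,0,0],[0,0,0,0,0,0]]], "fingers": 0, "newtons": 40}}

```text
time_s: 31.75
ee_pos: [0.365, 0.1268, 0.0848]
tcp_rot: [0.0, 0.998, 0.062, -0.0]
contact_force: [-0.5, -0.1, 1.7]
width: 0.0493
grip_force: 40.0
```

Call:
{"name": "servo_tool", "arguments": {"motion": [[[0,0,0.4,0,0,0],[0,0,0.8,0,0,0],[0,0,0.8,0,0,0],[0,0,0.5,0,0,0],[0,0,0,0,0,0]]]}}

```text
time_s: 32.25
ee_pos: [0.3663, 0.1272, 0.1868]
tcp_rot: [-0.001, 0.998, 0.062, 0.002]
contact_force: [1.4, -0.7, -1.4]
width: 0.05
grip_force: 40.0
```

```bash
python3 - <<'E'
from h import *
home=np.array([.6440,.1646]);u=RX
tcp=home-.0395*u-.100*u
togo(np.r_[tcp,.114]);print(tcp)
c=cam("wrist");tiles(c,ymax=300,z=.146)
E
```

```text
t 32.25 pos [0.3663 0.1272 0.1868] w 0.04999404704013128 F [ 1.4139 -0.6781 -1.3933] shift [ 3.8454 -0.666  -1.8203] rot [-0.0247  0.0519  4.0384]
[0.5201 0.1006]
```

Call:
{"name": "servo_tool", "arguments": {"motion": [[[0.48,-0.083,0,0,0,0.505],[0.48,-0.083,0,0,0,0.505],[0.48,-0.083,0,0,0,0.505],[0.48,-0.083,0,0,0,0.505],[0.48,-0.083,0,0,0,0.505],[0.48,-0.083,-0.4,0,0,0.505],[0.48,-0.083,-0.5,0,0,0.505],[0.48,-0.083,-0.5,0,0,0.505],[0,0,-0.3,0,0,0],[0,0,0,0,0,0]]]}}

```text
time_s: 33.3
ee_pos: [0.5161, 0.0998, 0.1133]
tcp_rot: [-0.0, 0.972, 0.236, -0.005]
contact_force: [-1.1, 0.4, -2.1]
width: 0.0499
grip_force: 40.0
```

Call:
{"name": "servo_tool", "arguments": {"motion": [[[0,0,-0.08,0,0,0],[0,0,0,0,0,0],[0,0,0,0,0,0]]]}}

```text
time_s: 33.6
ee_pos: [0.5183, 0.1004, 0.1142]
tcp_rot: [0.0, 0.972, 0.236, 0.0]
contact_force: [0.3, -1.0, -1.3]
width: 0.0497
grip_force: 40.0
```

```bash
python3 - <<'E'
from h import *
togo([.5201,.1006,.114]);rk()
E
```

```text
t 33.6 pos [0.5183 0.1004 0.1142] w 0.049664817924980904 F [ 0.2759 -1.0024 -1.2512] shift [ 0.0458  0.0041 -0.005 ] rot [ 0.0066  0.0026 -0.0035]
tcp rack x,y,z mm -156.14194937292694 0.6980293127731435 114.20138852211105 F rack -0.2151098869243762 -1.0172135522461092 -1.2512201663814495 w 0.049664817924980904 t 33.6
```

Call:
{"name": "servo_tool", "arguments": {"motion": [[[0.32,0.16,0,0,0,0],[0.32,0.16,0,0,0,0],[0.32,0.16,0,0,0,0],[0.32,0.16,0,0,0,0],[0.32,0.165,0,0,0,0],[0.32,0.165,0,0,0,0],[0,0,0,0,0,0]]]}}

```text
time_s: 34.3
ee_pos: [0.5967, 0.1399, 0.1144]
tcp_rot: [0.0, 0.972, 0.236, 0.001]
contact_force: [-0.9, -0.6, -2.4]
width: 0.0495
grip_force: 40.0
```

```bash
python3 - <<'E'
from h import *
rk()
E
```

```text
tcp rack x,y,z mm -68.28960318401101 -0.23955121240227042 114.37449678184184 F rack -1.0222711845191952 -0.09292604862688264 -2.446230567357646 w 0.049500877753682226 t 34.3
```

Clean fit. Release, go back, close and push to TCP rack x = -79.

Call:
{"name": "servo_tool", "arguments": {"motion": [[[0,0,-0.05,0,0,0],[0,0,0,0,0,0],[0,0,0,0,0,0],[0,0,0,0,0,0]]], "fingers": 0.75}}

```text
time_s: 34.7
ee_pos: [0.595, 0.1388, 0.1117]
tcp_rot: [0.0, 0.972, 0.236, -0.0]
contact_force: [-0.2, -0.2, -0.0]
width: 0.0685
grip_force: 0.0
```

Call:
{"name": "servo_tool", "arguments": {"motion": [[[0,0,0.5,0,0,0],[0,0,0.8,0,0,0],[-0.33,-0.17,0,0,0,0],[-0.33,-0.17,0,0,0,0],[-0.34,-0.18,0,0,0,0],[0,0,0,0,0,0],[0,0,0,0,0,0],[0,0,-0.65,0,0,0],[0,0,-0.65,0,0,0],[0,0,0,0,0,0]]], "fingers": 0}}

```text
time_s: 35.7
ee_pos: [0.5541, 0.1182, 0.1085]
tcp_rot: [0.0, 0.972, 0.236, -0.004]
contact_force: [-0.5, 0.2, -0.9]
width: 0.0003
grip_force: 0.0
```

Call:
{"name": "servo_tool", "arguments": {"motion": [[[0,0,0,0,0,0],[0.22,0.115,0,0,0,0],[0.22,0.115,0,0,0,0],[0.11,0.057,0,0,0,0],[0.05,0.026,0,0,0,0],[0.05,0.026,0,0,0,0],[0,0,0,0,0,0]]]}}

```text
time_s: 36.4
ee_pos: [0.5815, 0.1319, 0.1115]
tcp_rot: [0.0, 0.972, 0.236, -0.0]
contact_force: [0.1, -0.1, 0.2]
width: 0.0003
grip_force: 0.0
```

```bash
python3 - <<'E'
from h import *
rk()
E
```

```text
tcp rack x,y,z mm -85.50044108089742 -0.371362229243076 111.54329216693384 F rack 0.04273536980000486 -0.16855141374975138 0.1677828576079229 w 0.00034895795091982823 t 36.4
```

Need about 6 mm more.

Call:
{"name": "servo_tool", "arguments": {"motion": [[[0.04,0.02,0,0,0,0],[0.04,0.02,0,0,0,0],[0.03,0.016,0,0,0,0],[0.03,0.016,0,0,0,0],[0,0,0,0,0,0]]]}}

```text
time_s: 36.9
ee_pos: [0.5864, 0.1344, 0.1114]
tcp_rot: [0.0, 0.972, 0.236, -0.001]
contact_force: [-2.6, -1.0, 3.1]
width: 0.0003
grip_force: 1.9
```

```bash
python3 - <<'E'
from h import *
rk()
E
```

```text
tcp rack x,y,z mm -80.05911356909914 -0.4101256719614074 111.4147772346011 F rack -2.7416094494441166 0.34302829557232406 3.06332139934739 w 0.00027755793178657525 t 36.9
```

Call:
{"name": "servo_tool", "arguments": {"motion": [[[0.02,0.01,0,0,0,0],[0,0,0,0,0,0],[-0.44,-0.23,0,0,0,0],[0,0,0.9,0,0,0],[0,0,0.9,0,0,0],[0,0,0.9,0,0,0],[0,0,0.8,0,0,0]]], "fingers": 0}}

```text
time_s: 37.6
ee_pos: [0.571, 0.1262, 0.2536]
tcp_rot: [0.0, 0.972, 0.236, 0.001]
contact_force: [0.8, 1.2, -0.7]
width: 0.0004
grip_force: 0.0
```

Call:
{"name": "servo_tool", "arguments": {"motion": [[[-0.644,0.384,-0.125,0,0,-0.732],[-0.644,0.384,-0.125,0,0,-0.732],[-0.644,0.384,-0.125,0,0,-0.732],[-0.644,0.384,-0.125,0,0,-0.732],[-0.644,0.384,-0.125,0,0,-0.732],[-0.644,0.384,-0.125,0,0,-0.732],[-0.644,0.384,-0.125,0,0,-0.732],[-0.644,0.384,-0.125,0,0,-0.732],[-0.644,0.384,-0.125,0,0,-0.732],[-0.644,0.384,-0.125,0,0,-0.732]]], "fingers": 1}}

```text
time_s: 38.6
ee_pos: [0.3121, 0.2807, 0.2016]
tcp_rot: [-0.001, 0.997, -0.083, 0.0]
contact_force: [-0.2, 0.2, -0.5]
width: 0.0774
grip_force: 0.0
```

Call:
{"name": "servo_tool", "arguments": {"motion": [[[0,0,0,0,0,0],[0,0,0,0,0,0]]]}}

```text
time_s: 38.8
ee_pos: [0.3129, 0.2802, 0.2018]
tcp_rot: [-0.001, 0.997, -0.08, 0.0]
contact_force: [0.4, 0.3, -0.4]
width: 0.091
grip_force: 0.0
```

```bash
python3 - <<'E'
from h import *
c=cam("wrist","w18");tiles(c,ymax=300)
togo([.311,.2785,.085],-9.3)
v=cv2.cvtColor(c["image"],cv2.COLOR_RGB2HSV);m=((v[:,:,2]>185)&(v[:,:,1]<60)).astype(np.uint8)*255
m[285:]=0
for k in cv2.findContours(m,0,1)[0]:
    if cv2.contourArea(k)>1000: print(cv2.minAreaRect(k),cv2.boundingRect(k))
E
```

```text
tile ctr [0.3544 0.2714] size 93 50 yaw -9.4 px [319.5622 171.5363]
t 38.85 pos [0.3134 0.2799 0.2019] w 0.09137348884250464 F [-0.0462 -0.16    0.3131] shift [-0.0602 -0.0361 -2.9219] rot [-0.0142  0.0095 -0.0122]
((316.930419921875, 172.96656799316406), (73.70604705810547, 131.34251403808594), 2.02732253074646) (282, 108, 75, 132)
((241.88766479492188, 53.679779052734375), (127.4953384399414, 76.67708587646484), 77.00537872314453) (191, 0, 90, 124)
((50.64826965332031, 22.080917358398438), (95.39520263671875, 88.51354217529297), 23.428695678710938) (0, 0, 112, 81)
```

Call:
{"name": "servo_tool", "arguments": {"motion": [[[-0.06,-0.04,-0.8,0,0,0],[0,0,-0.8,0,0,0],[0,0,-0.8,0,0,0],[0,0,-0.4,0,0,0],[0,0,-0.12,0,0,0],[0,0,0,0,0,0]]]}}

```text
time_s: 39.45
ee_pos: [0.3112, 0.2777, 0.0847]
tcp_rot: [0.0, 0.997, -0.082, -0.0]
contact_force: [-0.6, -0.2, 0.5]
width: 0.0908
grip_force: 0.0
```

Call:
{"name": "servo_tool", "arguments": {"motion": [[[0,0,0,0,0,0],[0,0,0,0,0,0],[0,0,0,0,0,0],[0,0,0,0,0,0],[0,0,0,0,0,0],[0,0,0,0,0,0],[0,0,0,0,0,0]]], "fingers": 0, "newtons": 40}}

```text
time_s: 40.15
ee_pos: [0.3102, 0.278, 0.0848]
tcp_rot: [-0.0, 0.997, -0.081, -0.0]
contact_force: [0.8, -0.0, 2.1]
width: 0.0493
grip_force: 40.0
```

Call:
{"name": "servo_tool", "arguments": {"motion": [[[0,0,0.4,0,0,0],[0,0,0.8,0,0,0],[0,0,0.8,0,0,0],[0,0,0.5,0,0,0],[0,0,0,0,0,0]]]}}

```text
time_s: 40.65
ee_pos: [0.3111, 0.2787, 0.1868]
tcp_rot: [-0.002, 0.997, -0.081, 0.002]
contact_force: [-0.4, -0.2, -1.7]
width: 0.0496
grip_force: 40.0
```

```bash
python3 - <<'E'
from h import *
tcp=np.array([.6004,.2490])-.1395*RX
togo(np.r_[tcp,.114]);print(tcp)
E
```

```text
t 40.65 pos [0.3111 0.2787 0.1868] w 0.04958683227765757 F [-0.4379 -0.1551 -1.6731] shift [ 4.1339 -2.3446 -1.8198] rot [-0.0527  0.024   7.3177]
[0.4765 0.185 ]
```

Call:
{"name": "servo_tool", "arguments": {"motion": [[[0.415,-0.235,0,0,0,0.732],[0.415,-0.235,0,0,0,0.732],[0.415,-0.235,0,0,0,0.732],[0.415,-0.235,0,0,0,0.732],[0.415,-0.235,0,0,0,0.732],[0.415,-0.235,0,0,0,0.732],[0.415,-0.235,0,0,0,0.732],[0.415,-0.235,-0.4,0,0,0.732],[0.415,-0.235,-0.4,0,0,0.732],[0.415,-0.235,-0.5,0,0,0.732]]]}}

```text
time_s: 41.65
ee_pos: [0.4761, 0.1832, 0.1306]
tcp_rot: [0.0, 0.971, 0.237, -0.001]
contact_force: [-0.3, 0.2, -0.8]
width: 0.0498
grip_force: 40.0
```

Call:
{"name": "servo_tool", "arguments": {"motion": [[[0,0,-0.5,0,0,0],[0,0,0,0,0,0],[0,0,0,0,0,0],[0,0,0,0,0,0]]]}}

```text
time_s: 42.05
ee_pos: [0.4761, 0.1841, 0.113]
tcp_rot: [0.0, 0.972, 0.236, -0.0]
contact_force: [0.2, 0.1, -1.1]
width: 0.0494
grip_force: 40.0
```

```bash
python3 - <<'E'
from h import *
togo([.4765,.185,.114]);rk()
E
```

```text
t 42.05 pos [0.4761 0.1841 0.113 ] w 0.04939439704453378 F [ 0.1932  0.0556 -1.1447] shift [0.0109 0.0219 0.0249] rot [ 0.007  -0.0042 -0.0059]
tcp rack x,y,z mm -155.21382129299027 94.4225372045343 113.0042900256392 F rack 0.1971657897507973 -0.03927144591902806 -1.144651964424548 w 0.04939439704453378 t 42.05
```

Call:
{"name": "servo_tool", "arguments": {"motion": [[[0.316,0.166,0.02,0,0,0],[0.316,0.166,0,0,0,0],[0.316,0.166,0,0,0,0],[0.316,0.166,0,0,0,0],[0.316,0.166,0,0,0,0],[0.316,0.166,0,0,0,0],[0,0,0,0,0,0]]]}}

```text
time_s: 42.75
ee_pos: [0.5536, 0.2249, 0.1147]
tcp_rot: [-0.0, 0.972, 0.236, 0.002]
contact_force: [-0.3, -0.3, -0.8]
width: 0.0498
grip_force: 40.0
```

```bash
python3 - <<'E'
from h import *
rk()
E
```

```text
tcp rack x,y,z mm -67.5749077253175 95.05277423637214 114.67936406029202 F rack -0.4295398686876998 -0.11849758770955607 -0.8439785632669281 w 0.04975432698124482 t 42.75
```

Call:
{"name": "servo_tool", "arguments": {"motion": [[[0,0,-0.05,0,0,0],[0,0,0,0,0,0],[0,0,0,0,0,0],[0,0,0,0,0,0]]], "fingers": 0.75}}

```text
time_s: 43.15
ee_pos: [0.5516, 0.2235, 0.1117]
tcp_rot: [0.0, 0.972, 0.236, -0.0]
contact_force: [-0.1, -0.3, 0.8]
width: 0.0683
grip_force: 0.0
```

Call:
{"name": "servo_tool", "arguments": {"motion": [[[0,0,0.5,0,0,0],[0,0,0.8,0,0,0],[-0.33,-0.17,0,0,0,0],[-0.33,-0.17,0,0,0,0],[-0.34,-0.18,0,0,0,0],[0,0,0,0,0,0],[0,0,0,0,0,0],[0,0,-0.65,0,0,0],[0,0,-0.65,0,0,0],[0,0,0,0,0,0]]], "fingers": 0}}

```text
time_s: 44.15
ee_pos: [0.5108, 0.2026, 0.1086]
tcp_rot: [0.001, 0.972, 0.236, -0.004]
contact_force: [-1.3, -0.3, -0.1]
width: 0.0003
grip_force: 0.0
```

Call:
{"name": "servo_tool", "arguments": {"motion": [[[0,0,0,0,0,0],[0.22,0.115,0,0,0,0],[0.22,0.115,0,0,0,0],[0.11,0.057,0,0,0,0],[0.05,0.026,0,0,0,0],[0.05,0.026,0,0,0,0],[0.05,0.026,0,0,0,0],[0.03,0.016,0,0,0,0],[0,0,0,0,0,0]]]}}

```text
time_s: 45.05
ee_pos: [0.5413, 0.2182, 0.1115]
tcp_rot: [0.0, 0.972, 0.236, -0.0]
contact_force: [-1.3, -0.3, 0.5]
width: 0.0005
grip_force: 0.3
```

```bash
python3 - <<'E'
from h import *
rk()
E
```

```text
tcp rack x,y,z mm -81.59542851519514 94.7637431495294 111.4798328798983 F rack -1.2590780789856602 0.2919066463105845 0.49684072236387383 w 0.00045720098512715905 t 45.05
```

Call:
{"name": "servo_tool", "arguments": {"motion": [[[0.025,0.013,0,0,0,0],[0.025,0.013,0,0,0,0],[0,0,0,0,0,0]]]}}

```text
time_s: 45.35
ee_pos: [0.542, 0.2186, 0.1114]
tcp_rot: [0.001, 0.972, 0.236, -0.002]
contact_force: [-4.6, -2.4, 4.4]
width: -0.0001
grip_force: 2.6
```

```bash
python3 - <<'E'
from h import *
rk()
E
```

```text
tcp rack x,y,z mm -80.86079661613262 94.76585042511587 111.41781041802264 F rack -5.194991455148061 -0.001098487250127178 4.441850726201727 w -9.91890309372009e-05 t 45.35
```

Call:
{"name": "servo_tool", "arguments": {"motion": [[[-0.44,-0.23,0,0,0,0],[0,0,1,0,0,0],[0,0,1,0,0,0],[0,0,1,0,0,0],[0,0,1,0,0,0],[0.15,0.3,1,0,0,0],[0.15,0.3,1,0,0,0],[0.15,0.3,1,0,0,0],[0.15,0.3,1,0,0,0],[0,0,0,0,0,0]]]}}

```text
time_s: 46.35
ee_pos: [0.5515, 0.2599, 0.4377]
tcp_rot: [-0.001, 0.972, 0.237, 0.007]
contact_force: [0.5, -0.7, 0.1]
width: 0.0003
grip_force: 0.0
```

Call:
{"name": "servo_tool", "arguments": {"motion": [[[0,0,0,0,0,0],[0,0,0,0,0,0]]]}}

```text
time_s: 46.55
ee_pos: [0.5493, 0.2577, 0.4298]
tcp_rot: [0.001, 0.972, 0.236, -0.002]
contact_force: [-1.1, 0.4, 0.2]
width: 0.0002
grip_force: 0.0
```

```bash
python3 - <<'E'
from h import *
import pickle
s=state();print(s["ee_pos"],s["tcp_rot"],s["time_s"])
c=cam("wrist","w19");pickle.dump(c,open("w19.pkl","wb"));b=cam("side","sd19")
for n,X in dict(fan=(.503,.4146,.084),r0=(.7003,.0317,.055),r2=(.567,.287,.055)).items(): print(n,proj(c,X))
f=np.round(proj(c,(.503,.4146,.084))).astype(int)
x0,y0=max(f[0]-50,0),max(f[1]-50,0);print("crop",x0,y0)
fan=cv2.resize(c["image"][y0:y0+100,x0:x0+100],(300,300),interpolation=2)
w=cv2.resize(c["image"][0:300],(640,300))
r=cv2.resize(b["image"][110:260,250:400],(300,300),interpolation=2)
m=np.zeros((600,640,3),np.uint8);m[:300]=w;m[300:,:300]=fan;m[300:,320:620]=r
cv2.imwrite("pics/m19.png",m[:,:,::-1])
E
```

```text
[0.5493 0.2577 0.4298] [ 0.0005  0.9718  0.236  -0.0017] 46.55
fan [174.8239 165.2005]
r0 [541.3617 163.1157]
r2 [302.0823 163.9438]
crop 125 115
```

View pics/m19.png

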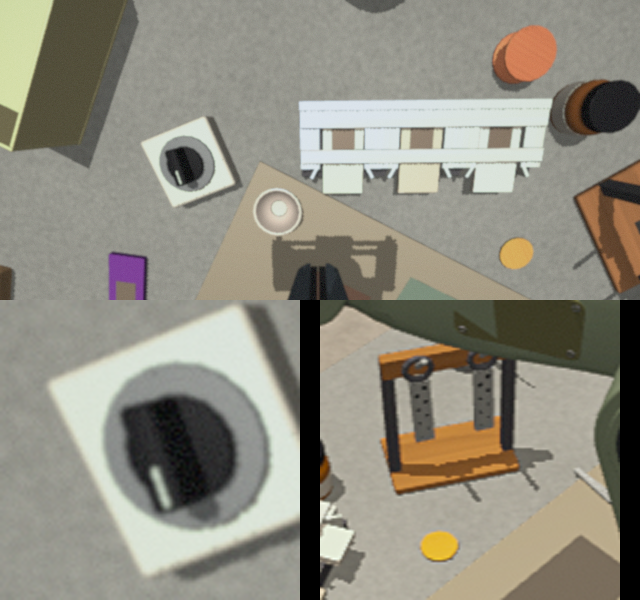

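The view shows all three tiles seated evenly (ends at y≈192) and both plates hanging on the rail. The fan bar runs from (174,150) to (186,184).

```bash
python3 - <<'E'
from h import *
import pickle
c=pickle.load(open("w19.pkl","rb"))
k=[(142,147),(208,117),(236,184),(174,207)]
P=np.array([plane(c,p,.04) for p in k]);print("box",P[:,:2],P.mean(0))
print("bar ctr",plane(c,(180,166.7),.084))
a,b=plane(c,(174,150),.084),plane(c,(186,184),.084);print(a,b,np.linalg.norm(a-b),np.degrees(np.arctan2(*(a-b)[1::-1])))
# refine: dark bar top via mask
g=cv2.cvtColor(c["image"],7)[120:215,130:240];m=(g<60).astype(np.uint8)
ks=max(cv2.findContours(m,0,1)[0],key=cv2.contourArea);print("dark blob",cv2.minAreaRect(ks),cv2.contourArea(ks))
togo([.5,.414,.2],226.7)
E
```

```text
box [[0.4933 0.4704]
 [0.5631 0.4121]
 [0.5045 0.3496]
 [0.4407 0.4083]] [0.5004 0.4101 0.04  ]
bar ctr [0.5041 0.4088 0.084 ]
[0.5184 0.4215 0.084 ] [0.4889 0.3955 0.084 ] 0.03933382436513412 41.45539014944562
dark blob ((55.056602478027344, 44.6981086730957), (36.263179779052734, 34.06541442871094), 74.05460357666016) 888.0
t 46.65 pos [0.5493 0.2576 0.4297] w 0.00047867700562254263 F [-0.1283  0.6469  0.1813] shift [-1.2315  3.9111 -5.7432] rot [ -0.0536  -0.0441 -32.1164]
```

Call:
{"name": "servo_tool", "arguments": {"motion": [[[-0.12,0.39,-0.2,0,0,0.995],[-0.12,0.39,-0.2,0,0,0.995],[-0.12,0.39,-0.2,0,0,0.995],[-0.12,0.39,-0.2,0,0,0.995],[-0.12,0.39,-0.2,0,0,0.995],[-0.12,0.39,-0.2,0,0,0.995],[-0.12,0.39,-0.2,0,0,0.995],[-0.12,0.39,-0.2,0,0,0.995],[-0.12,0.39,-0.2,0,0,0.995],[-0.1,0.35,-0.2,0,0,0.995]]], "fingers": 0.5}}

```text
time_s: 47.65
ee_pos: [0.5018, 0.4126, 0.3499]
tcp_rot: [0.0, 0.781, 0.624, -0.001]
contact_force: [0.3, -0.1, 0.5]
width: 0.0459
grip_force: 0.0
```

Call:
{"name": "servo_tool", "arguments": {"motion": [[[0,0,-0.3,0,0,0.995],[0,0,-0.3,0,0,0.995],[0,0,-0.3,0,0,0.995],[0,0,-0.3,0,0,0.995],[0,0,-0.3,0,0,0.995],[0,0,-0.3,0,0,0.995],[0,0,-0.3,0,0,0.995],[0,0,-0.3,0,0,0.995],[0,0,-0.3,0,0,0.995],[0,0,-0.3,0,0,0.995]]]}}

```text
time_s: 48.65
ee_pos: [0.5019, 0.4117, 0.2298]
tcp_rot: [0.0, 0.446, 0.895, -0.001]
contact_force: [-0.7, -0.7, 0.3]
width: 0.0455
grip_force: 0.0
```

Call:
{"name": "servo_tool", "arguments": {"motion": [[[0,0,0,0,0,0.995],[0,0,0,0,0,0.995],[0,0,0,0,0,0.995],[0,0,0,0,0,0.995],[0,0,0,0,0,0.995],[0,0,0,0,0,0.995],[0,0,0,0,0,0.995],[0,0,0,0,0,0.995],[0,0,0,0,0,0.995],[0,0,0,0,0,0.995]]]}}

```text
time_s: 49.65
ee_pos: [0.502, 0.4117, 0.2303]
tcp_rot: [-0.0, 0.028, 1.0, -0.001]
contact_force: [0.6, -0.0, -0.1]
width: 0.0456
grip_force: 0.0
```

Call:
{"name": "servo_tool", "arguments": {"motion": [[[0,0,0,0,0,0.995],[0,0,0,0,0,0.995],[0,0,0,0,0,0.995],[0,0,0,0,0,0.995],[0,0,0,0,0,0.995],[0,0,0,0,0,0.995],[0,0,0,0,0,0.995],[0,0,0,0,0,0.995],[0,0,0,0,0,0.995],[0,0,0,0,0,0]]]}}

```text
time_s: 50.65
ee_pos: [0.502, 0.4118, 0.2304]
tcp_rot: [-0.0, -0.353, 0.936, 0.0]
contact_force: [-0.2, -0.4, 0.1]
width: 0.0457
grip_force: 0.0
```

```bash
python3 - <<'E'
from h import *
togo([.502,.412,.138],226);print(state()["joints"])
c=cam("wrist","w20")
for z in(.04,.084):
  for X in((.502,.412),): print(proj(c,X+(z,)))
g=cv2.cvtColor(c["image"],7);v=cv2.cvtColor(c["image"],cv2.COLOR_RGB2HSV)
f=proj(c,(.502,.412,.084)).astype(int);y0,x0=max(f[1]-90,0),f[0]-90
m=(g[y0:y0+180,x0:x0+180]<62).astype(np.uint8)
for k in cv2.findContours(m,0,1)[0]:
    if cv2.contourArea(k)>300: print("dark",cv2.minAreaRect(k),cv2.boundingRect(k),x0,y0)
m=((v[:,:,2]>170)&(v[:,:,1]<60)).astype(np.uint8)
for k in cv2.findContours(m,0,1)[0]:
    if cv2.contourArea(k)>2500:
        r=cv2.minAreaRect(k);print("white",r,[plane(c,p,.04)[:2] for p in cv2.boxPoints(r)])
a=g[y0:y0+180:7,x0:x0+180:5]
for r in a: print(''.join("#" if q<45 else "x" if q<70 else "-" if q<130 else "." if q<185 else " " for q in r))
E
```

```text
t 50.65 pos [0.502  0.4118 0.2304] w 0.04573528341437727 F [-0.2292 -0.4198  0.0927] shift [-0.0005  0.0055 -2.3104] rot [ 0.0038 -0.0103  0.9404]
[ 0.6691  0.4769  1.4745  0.0004  1.1911 -1.6226]
[317.861  234.5151]
[317.9484 253.4253]
dark ((89.5, 140.5), (77.0, 179.0), 90.0) (0, 102, 180, 78) 227 163
dark ((97.47145080566406, 79.27218627929688), (67.97515869140625, 54.1613883972168), 61.60697937011719) (66, 47, 57, 70) 227 163
white ((58.8510856628418, 256.1850280761719), (128.68988037109375, 39.172027587890625), 12.26477336883545) [array([0.6882, 0.2342]), array([0.6556, 0.2242]), array([0.6108, 0.3083]), array([0.6428, 0.3213])]
white ((321.7195129394531, 247.97560119628906), (80.50458526611328, 116.28440856933594), 83.6598129272461) [array([0.5193, 0.3683]), array([0.4542, 0.4272]), array([0.4965, 0.4776]), array([0.5663, 0.4154])]
white ((62.42940902709961, 208.31764221191406), (139.3778076171875, 52.06330108642578), 12.52880859375) [array([0.6579, 0.2159]), array([0.6175, 0.2039]), array([0.5705, 0.2911]), array([0.6101, 0.3069])]
white ((80.64895629882812, 154.43394470214844
[... 568 characters left out ...]
..........-...-####x...--.........
.......    -..-x-####xxx..-.  ......
.......    ...x--##-#xxx-...   .....
........  ...-xx-##.#xxxx...   .....
........  ...-xxx#x xxxxx...   .....
........   ...-xx#x xxxxx...   .....
........   ...-xx#xxxxxx...    .....
.........   ....x#xxxx-...     .....
.....xx##     ...xxxx....   -#xx....
....x####        xxx#.      x##xx...
...xxx###                   ####x#..
..xxx####.      ............####xxx.
.xx######...................####xx##
x#x######...................######x#
##xx#####...................######x#
#x#######...................######xx
#########...................######x#
x########...................########
#########-------------------x#######
```

The bar lies along the tool's x within about 2°. Descend and grip it.

Call:
{"name": "servo_tool", "arguments": {"motion": [[[-0.05,-0.045,-0.7,0,0,0],[0,0,-0.7,0,0,0],[0,0,-0.6,0,0,0],[0,0,-0.3,0,0,0],[0,0,0,0,0,0]]]}}

```text
time_s: 51.2
ee_pos: [0.4996, 0.4098, 0.1374]
tcp_rot: [-0.002, -0.352, 0.936, -0.0]
contact_force: [0.6, 0.4, 0.6]
width: 0.0454
grip_force: 0.0
```

Call:
{"name": "servo_tool", "arguments": {"motion": [[[0,0,0,0,0,0],[0,0,0,0,0,0],[0,0,0,0,0,0],[0,0,0,0,0,0],[0,0,0,0,0,0],[0,0,0,0,0,0]]], "fingers": 0, "newtons": 20}}

```text
time_s: 51.8
ee_pos: [0.4995, 0.4122, 0.1405]
tcp_rot: [0.001, -0.352, 0.936, 0.002]
contact_force: [-3.9, 5.0, 2.4]
width: 0.0139
grip_force: 20.0
```

Call:
{"name": "servo_tool", "arguments": {"motion": [[[-0.03,0.04,0,0,0,0],[0,0,0,0,0,-0.6],[0,0,0,0,0,-0.8],[0,0,0,0,0,-0.8],[0,0,0,0,0,-0.8],[0,0,0,0,0,-0.8],[0,0,0,0,0,-0.8],[0,0,0,0,0,-0.8],[0,0,0,0,0,-0.8],[0,0,0,0,0,-0.8]]]}}

```text
time_s: 52.8
ee_pos: [0.4987, 0.4139, 0.1406]
tcp_rot: [0.001, -0.053, 0.999, 0.002]
contact_force: [-3.4, 5.4, 2.6]
width: 0.0136
grip_force: 20.0
```

Call:
{"name": "servo_tool", "arguments": {"motion": [[[0,0,0,0,0,-0.8],[0,0,0,0,0,-0.8],[0,0,0,0,0,-0.8],[0,0,0,0,0,-0.8],[0,0,0,0,0,-0.8],[0,0,0,0,0,-0.8],[0,0,0,0,0,-0.8],[0,0,0,0,0,-0.8],[0,0,0,0,0,-0.8],[0,0,0,0,0,0]]]}}

```text
time_s: 53.8
ee_pos: [0.499, 0.4155, 0.1406]
tcp_rot: [0.0, 0.257, 0.966, 0.004]
contact_force: [-2.8, 10.0, -0.1]
width: 0.0136
grip_force: 20.0
```

```bash
python3 - <<'E'
from h import *
s=state();print(s["contact_force"],s["torque"],s["width"],s["joints"]);togo([.5,.41,.14],141)
E
```

```text
[-2.8139  9.9731 -0.0849] [ 1.6058  0.4274 -0.0377] 0.013608703063958498 [ 0.6751  0.5517  1.5896  0.0048  0.994  -0.3782]
t 53.8 pos [0.499  0.4155 0.1406] w 0.013608703063958498 F [-2.8139  9.9731 -0.0849] shift [ 0.0258 -0.137  -0.0144] rot [-0.079   0.0352 -1.8399]
```

Call:
{"name": "servo_tool", "arguments": {"motion": [[[0,0.08,0,0,0,-0.6],[0,0,0,0,0,-0.6],[0,0,0,0,0,-0.5],[0,0,0,0,0,-0.4],[0,0,0,0,0,0],[0,0,0,0,0,0]]]}}

```text
time_s: 54.4
ee_pos: [0.4995, 0.4159, 0.1405]
tcp_rot: [0.001, 0.342, 0.94, 0.001]
contact_force: [-1.6, 1.1, 4.9]
width: 0.0173
grip_force: 22.6
```

```bash
python3 - <<'E'
from h import *
s=state();print(s["contact_force"],s["torque"],s["width"],s["joints"]);togo([.5,.41,.14],141)
E
```

```text
[-1.6     1.0915  4.9374] [0.2762 0.0679 0.9727] 0.017262556492874257 [ 0.6771  0.554   1.5852 -0.0016  0.9996 -0.1942]
t 54.4 pos [0.4995 0.4159 0.1405] w 0.017262556492874257 F [-1.6     1.0915  4.9374] shift [ 0.0113 -0.148  -0.0128] rot [-0.0084  0.0346  0.205 ]
```

The torque rose to 1 N·m and the fingers were forced apart, so it is at the stop. Release, retreat and check.

Call:
{"name": "servo_tool", "arguments": {"motion": [[[0,0,0,0,0,0],[0,0,0,0,0,0],[0,0,0,0,0,0],[0,0,0,0,0,0],[0,0,0.8,0,0,0],[0,0,0.8,0,0,0],[0,0,0.7,0,0,0],[0,0,0,0,0,0]]], "fingers": 0.5}}

```text
time_s: 55.2
ee_pos: [0.5006, 0.4165, 0.236]
tcp_rot: [0.003, 0.344, 0.939, 0.004]
contact_force: [0.9, 0.2, 0.4]
width: 0.0455
grip_force: 0.0
```

```bash
python3 - <<'E'
from h import *
s=state();print(s["ee_pos"],s["contact_force"],s["time_s"]);c=cam("wrist","w21")
g=cv2.cvtColor(c["image"],7);f=proj(c,(.499,.416,.084)).astype(int);print(f)
a=g[f[1]-70:f[1]+60:6,f[0]-80:f[0]+80:4]
for r in a: print(''.join("#" if q<45 else "x" if q<70 else "-" if q<130 else "." if q<185 else " " for q in r))
d=cam("scene","sc21");tiles(d);b=cam("side","sd21")
p=cv2.imread("pics/sd19.png")
dif=cv2.absdiff(p,b["image"][:,:,::-1].copy()).max(2)
x=lambda X:proj(b,X).astype(int)
for n,X in dict(rail=(.68,-.15,.12),b0=(.6876-.04,.0802-.02,.04),b1=(.604,.144,.04),b2=(.56,.228,.04)).items():
    u=x(X);print(n,u,(dif[max(u[1]-15,0):u[1]+15,u[0]-15:u[0]+15]>40).mean())
E
```

```text
[0.5006 0.4165 0.236 ] [0.8553 0.1536 0.39  ] 55.2
[315 246]
-------...............--------..........
------........................     .....
------........................     .....
------..  .....----------.....     .....
------..  ...---------------..     .....
------..  ..-----------------.     .....
------..  .-----x#######x-----     .....
-------.  -----###########----.    .....
-------. ..---#####-#######----    .....
---..--. ..--x#####.#######---.   ......
-------. -.--######-x######x--.   ......
.....--...---x#####--######----   ......
.....-....----#############---    ......
-....--....----###########----    ......
.....-.    .-----#######-----.    ......
...-.-#-.     .----####-...      .-#x...
...-x####        ..####-         -###xx.
..-######                        x#####x
.-#######..................... . #######
-##x#####-.......................######x
#x#######.-......................######x
#x#######-.......................######x
rail [314 158] 0.38222222222222224
b0 [262 231] 0.7833333333333333
b1 [247 261] 0.0
b2 [230 294] 0.0
```

Call:
{"name": "servo_tool", "arguments": {"motion": [[[0.12,0,0.5,0,0,0],[0.12,-0.5,0.6,0,0,0],[0.12,-0.5,0.6,0,0,0],[0.12,-0.5,0.6,0,0,0],[0.12,-0.5,0.6,0,0,0],[0.12,-0.5,0.6,0,0,0],[0.12,-0.5,0.6,0,0,0],[0.12,-0.5,0.6,0,0,0],[0.12,-0.4,0.1,0,0,0],[0,0,0,0,0,0]]]}}

```text
time_s: 56.35
ee_pos: [0.5429, 0.2577, 0.4225]
tcp_rot: [0.0, 0.345, 0.939, -0.001]
contact_force: [0.2, 1.0, -0.6]
width: 0.0457
grip_force: 0.0
```

```bash
python3 - <<'E'
from h import *
s=state();print(s["ee_pos"],s["contact_force"],s["time_s"])
b=cam("side","sd22");d=cam("scene","sc22")
p=cv2.imread("pics/sd19.png");dif=cv2.absdiff(p,b["image"][:,:,::-1].copy()).max(2)
x=lambda X:proj(b,X).astype(int)
for n,X in dict(rail0=(.65,-.185,.13),rail1=(.69,-.115,.13),b0=(.6876-.04,.0802-.02,.04),b1=(.604,.144,.04),b2=(.56,.228,.04),fan=(.5,.414,.06)).items():
    u=x(X);print(n,u,(dif[max(u[1]-15,0):u[1]+15,u[0]-15:u[0]+15]>40).mean())
v=cv2.cvtColor(d["image"],cv2.COLOR_RGB2HSV)
red=np.argwhere((v[230:290,80:160,2]>90)&(v[230:290,80:160,1]>190)&((v[230:290,80:160,0]<6)|(v[230:290,80:160,0]>174)))
print("red px",len(red),red.mean(0)[::-1]+[80,230] if len(red) else None)
# front overhang of tiles in scene: bright pixels in front of the rack mouth
for i,o in enumerate((-.095,0,.095)):
    for xx in(-.070,-.064,-.058,-.050):
        q=RO+xx*RX+o*RY;u=x(np.r_[q,.042]);w=proj(d,np.r_[q,.042]).astype(int);print(i,xx,b["image"][u[1],u[0]],d["image"][w[1],w[0]])
E
```

```text
[0.5429 0.2577 0.4225] [ 0.1547  0.9531 -0.5657] 56.35
rail0 [332 154] 0.0011111111111111111
rail1 [301 160] 0.0
b0 [262 231] 0.0
b1 [247 261] 0.0
b2 [230 294] 0.0
fan [175 361] 0.2088888888888889
red px 236 [ 95.1653 259.4534]
0 -0.07 [145 141 129] [114 107  96]
0 -0.064 [219 224 206] [128 124 111]
0 -0.058 [229 235 216] [175 179 160]
0 -0.05 [229 235 216] [178 181 161]
1 -0.07 [171 166 152] [111 107  92]
1 -0.064 [225 210 182] [133 119 102]
1 -0.058 [231 215 188] [180 158 130]
1 -0.05 [230 216 187] [177 159 128]
2 -0.07 [105  96  84] [96 86 65]
2 -0.064 [220 219 195] [147 139 113]
2 -0.058 [229 229 204] [177 174 144]
2 -0.05 [229 229 204] [177 173 144]
```

Every tile's rear edge sits at about -65 mm, which is home. The rail hasn't changed with both plates hanging, the isolator is off and the fan is turned. Handing in.

```bash
python3 -c "
from workcell import *
print(sign_off())"
```

```text
the job is handed in; nothing more can be done
None
```

I handed the job in at about 56 s with every step carried out: isolator off, all three tiles home in the rack, both draw plates hanging on their pegs and the fan turned to its stop; hand-in gave no verdict.

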